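Set the gauges out to soak before calibration

TASK

Set the gauges out to come to room temperature: hook every snap gauge over the top edge of the hanging screen, its frame on the same side of the screen as the dials, each in a gap of its own between two neighbouring dial comparators, without pushing the comparators along or knocking them off, and lay every plug gauge in its own pair of red V supports. When all of them are in place, press the green button of the soak timer fully down.

Things in the scene. Friction and masses are not known exactly. Their poses are not given: they have to be found in the camera images.
- snap0_grip (a point): Snap gauge 0 (blue C frame, steel hook, black post on top; 160 mm tall, 0.22 kg; may be absent). Point: middle of the black post (16 x 16 mm, 52 tall; faces along x and y, z up), 136 mm above the underside. In this frame the C frame is 20 mm wide in y, x -25 to +11, z -136 to -54; hook top at z -28
- snap0_hook (a point): Hook of snap gauge 0: middle of the underside of its crosspiece, 100 mm above the gauge's underside; post middle is at x -20, z +36 mm. Axes as the post's. The channel opens down, 18 mm wide in x; shank and C frame on its -x side, backs flush at x -9; the tip on its +x side is 6 mm thick and reaches 25 mm down. Hook 16 mm wide in y
- snap1_grip (a point): Snap gauge 1 (orange C frame, steel hook, black post on top; 160 mm tall, 0.22 kg; may be absent). Point: middle of the black post (16 x 16 mm, 52 tall; faces along x and y, z up), 136 mm above the underside. In this frame the C frame is 20 mm wide in y, x -25 to +11, z -136 to -54; hook top at z -28
- snap1_hook (a point): Hook of snap gauge 1: middle of the underside of its crosspiece, 100 mm above the gauge's underside; post middle is at x -20, z +36 mm. Axes as the post's. The channel opens down, 18 mm wide in x; shank and C frame on its -x side, backs flush at x -9; the tip on its +x side is 6 mm thick and reaches 25 mm down. Hook 16 mm wide in y
- snap2_grip (a point): Snap gauge 2 (green C frame, steel hook, black post on top; 160 mm tall, 0.22 kg; may be absent). Point: middle of the black post (16 x 16 mm, 52 tall; faces along x and y, z up), 136 mm above the underside. In this frame the C frame is 20 mm wide in y, x -25 to +11, z -136 to -54; hook top at z -28
- snap2_hook (a point): Hook of snap gauge 2: middle of the underside of its crosspiece, 100 mm above the gauge's underside; post middle is at x -20, z +36 mm. Axes as the post's. The channel opens down, 18 mm wide in x; shank and C frame on its -x side, backs flush at x -9; the tip on its +x side is 6 mm thick and reaches 25 mm down. Hook 16 mm wide in y
- rack: Black base with three grey pockets 62 mm apart in y (inner 46 x 30 mm, rim 45 mm above the bench, floor 10 mm), fixed; snap gauges start standing loosely in them. Origin: centre of its underside
- screen: Hanging screen: fixed upright aluminium plate, 8 mm thick (x), 400 mm long (y), top edge 120 mm above the bench. Origin: centre of its underside; the dials hang on its -x side (away from the robot), z up
- gap0 (a point): Middle of gap 0 on the screen's top edge (middle of its thickness), between comparators 0 and 1; axes as the screen's. A snap gauge hangs with its hook point here, axes alike, frame on the -x side, underside 20 mm above the bench. Free width between the dials about 38 mm (32 at least); the gauge is 20 mm
- gap1 (a point): Middle of gap 1 on the screen's top edge (middle of its thickness), between comparators 1 and 2; axes as the screen's. A snap gauge hangs with its hook point here, axes alike, frame on the -x side, underside 20 mm above the bench. Free width between the dials about 38 mm (32 at least); the gauge is 20 mm
- gap2 (a point): Middle of gap 2 on the screen's top edge (middle of its thickness), between comparators 2 and 3; axes as the screen's. A snap gauge hangs with its hook point here, axes alike, frame on the -x side, underside 20 mm above the bench. Free width between the dials about 38 mm (32 at least); the gauge is 20 mm
- dial0_face (a point): Dial comparator 0 (round yellow body 52 mm across, 20 thick, white face; 0.18 kg), hung loose on the screen by its own hook, not to be disturbed. Point: centre of the round body, 55 mm below the screen's edge, 14 mm to -x of the plate's middle; its hook's top is 6 mm above the edge. Axes as the screen's. Numbered from the screen's +y to -y
- dial1_face (a point): Dial comparator 1 (round yellow body 52 mm across, 20 thick, white face; 0.18 kg), hung loose on the screen by its own hook, not to be disturbed. Point: centre of the round body, 55 mm below the screen's edge, 14 mm to -x of the plate's middle; its hook's top is 6 mm above the edge. Axes as the screen's. Numbered from the screen's +y to -y
- dial2_face (a point): Dial comparator 2 (round yellow body 52 mm across, 20 thick, white face; 0.18 kg), hung loose on the screen by its own hook, not to be disturbed. Point: centre of the round body, 55 mm below the screen's edge, 14 mm to -x of the plate's middle; its hook's top is 6 mm above the edge. Axes as the screen's. Numbered from the screen's +y to -y
- dial3_face (a point): Dial comparator 3 (round yellow body 52 mm across, 20 thick, white face; 0.18 kg), hung loose on the screen by its own hook, not to be disturbed. Point: centre of the round body, 55 mm below the screen's edge, 14 mm to -x of the plate's middle; its hook's top is 6 mm above the edge. Axes as the screen's. Numbered from the screen's +y to -y
- plug0_mid (a point): Plug gauge 0 (green handle 60 mm long, 20 x 20 mm, a steel cylinder 14 mm thick, 30 mm long on each end; 0.12 kg; may be absent). Point: its centre, 10 mm up when lying on the bench; x along its length (120 mm in all). Either end may point either way, any face of the handle may be up
- plug1_mid (a point): Plug gauge 1 (blue handle 60 mm long, 20 x 20 mm, a steel cylinder 14 mm thick, 30 mm long on each end; 0.12 kg; may be absent). Point: its centre, 10 mm up when lying on the bench; x along its length (120 mm in all). Either end may point either way, any face of the handle may be up
- plug2_mid (a point): Plug gauge 2 (brass handle 60 mm long, 20 x 20 mm, a steel cylinder 14 mm thick, 30 mm long on each end; 0.12 kg; may be absent). Point: its centre, 10 mm up when lying on the bench; x along its length (120 mm in all). Either end may point either way, any face of the handle may be up
- rest0 (a point): Pair 0 of red V supports on the fixed V stand. Point: where a plug gauge's centre lies when its steel ends rest in the two Vs, 42 mm above the bench, 36 above the base plate; x along the gauge, z up. Supports 10 mm thick at x -45 and +45 mm (the handle goes between); 90 degree Vs, about 26 mm wide at the top. Pairs 72 mm apart in y
- rest1 (a point): Pair 1 of red V supports on the fixed V stand. Point: where a plug gauge's centre lies when its steel ends rest in the two Vs, 42 mm above the bench, 36 above the base plate; x along the gauge, z up. Supports 10 mm thick at x -45 and +45 mm (the handle goes between); 90 degree Vs, about 26 mm wide at the top. Pairs 72 mm apart in y
- rest2 (a point): Pair 2 of red V supports on the fixed V stand. Point: where a plug gauge's centre lies when its steel ends rest in the two Vs, 42 mm above the bench, 36 above the base plate; x along the gauge, z up. Supports 10 mm thick at x -45 and +45 mm (the handle goes between); 90 degree Vs, about 26 mm wide at the top. Pairs 72 mm apart in y
- start_top (a point): Top centre of the green push button (30 mm across) on the white soak timer box; pressed straight down
- start (a joint): Travel of the green button, m: 0 released, 0.006 fully down (spring, about 5 N fully down)
Things that resemble listed ones, but are neither listed nor needed, are in the scene too. What is shaped like the part that bears snap0_grip but yellow is not meant.

How it is judged:
On the way, in this order (a step that is already met when the one before it is completed fails the run):
1. every snap gauge hangs in a gap of the screen and every plug gauge lies in V supports (x of snap0_grip in the frame of gap1 between -0.035 and -0.005 m and x of snap0_hook in the frame of gap1 between -0.011 and 0.011 m and z of snap0_hook in the frame of gap1 between -0.006 and 0.007 m and angle between each of snap0_hook, snap1_hook, snap2_hook's own z axis and vertical below 0.15 rad and angle between the y axis of each of snap0_hook, snap1_hook, snap2_hook and the y axis of gap1, either way round below 0.3 rad and linear speed of each of snap0, snap1, snap2, plug0, plug1, plug2 below 0.02 m/s and (y of snap0_hook in the frame of gap1 between 0.076 and 0.104 m or y of snap0_hook in the frame of gap1 between -0.014 and 0.014 m or y of snap0_hook in the frame of gap1 between -0.104 and -0.076 m) and x of snap1_grip in the frame of gap1 between -0.035 and -0.005 m and x of snap1_hook in the frame of gap1 between -0.011 and 0.011 m and z of snap1_hook in the frame of gap1 between -0.006 and 0.007 m and (y of snap1_hook in the frame of gap1 between 0.076 and 0.104 m or y of snap1_hook in the frame of gap1 between -0.014 and 0.014 m or y of snap1_hook in the frame of gap1 between -0.104 and -0.076 m) and x of snap2_grip in the frame of gap1 between -0.035 and -0.005 m and x of snap2_hook in the frame of gap1 between -0.011 and 0.011 m and z of snap2_hook in the frame of gap1 between -0.006 and 0.007 m and (y of snap2_hook in the frame of gap1 between 0.076 and 0.104 m or y of snap2_hook in the frame of gap1 between -0.014 and 0.014 m or y of snap2_hook in the frame of gap1 between -0.104 and -0.076 m) and x of plug0_mid in the frame of rest1 between -0.014 and 0.014 m and z of plug0_mid in the frame of rest1 between -0.005 and 0.006 m and angle between the x axis of each of plug0_mid, plug1_mid, plug2_mid and the x axis of rest1, either way round below 0.15 rad and (y of plug0_mid in the frame of rest1 between 0.064 and 0.08 m or y of plug0_mid in the frame of rest1 between -0.008 and 0.008 m or y of plug0_mid in the frame of rest1 between -0.08 and -0.064 m) and x of plug1_mid in the frame of rest1 between -0.014 and 0.014 m and z of plug1_mid in the frame of rest1 between -0.005 and 0.006 m and (y of plug1_mid in the frame of rest1 between 0.064 and 0.08 m or y of plug1_mid in the frame of rest1 between -0.008 and 0.008 m or y of plug1_mid in the frame of rest1 between -0.08 and -0.064 m) and x of plug2_mid in the frame of rest1 between -0.014 and 0.014 m and z of plug2_mid in the frame of rest1 between -0.005 and 0.006 m and (y of plug2_mid in the frame of rest1 between 0.064 and 0.08 m or y of plug2_mid in the frame of rest1 between -0.008 and 0.008 m or y of plug2_mid in the frame of rest1 between -0.08 and -0.064 m)), for 0.3 s.
2. then the timer's green button is pressed fully down (value of joint start above 0.0045 m), for 0.05 s.
At the end, for the whole second after the job is handed in: Snap gauges hang upright (8 deg), hooks seated (6 mm), frames on the dials' side, within 14 mm of a gap's middle; plug gauges lie in V pairs (14 mm along, 8 across, 5 in height, 8 deg); all at rest; comparators moved under 20 mm; button pressed 4.5 mm after all were in place (all of step 1 and distance of each of dial0_face, dial1_face, dial2_face, dial3_face from where it was at the start of the episode below 0.02 m); the robot touches nothing.
It fails at once if a dial comparator is pushed more than 20 mm out of place or knocked off (distance of any of dial0_face, dial1_face, dial2_face, dial3_face from where it was at the start of the episode above 0.02 m).
Of snap0, snap1, snap2 only 2 to 3 are there at a start; the rules pass over those that are not, and their reading is None.
Of plug0, plug1, plug2 only 2 to 3 are there at a start; the rules pass over those that are not, and their reading is None.
At some moment in a run one of plug0, plug1, plug2 may be knocked a few centimetres aside while the robot is not near it.
It also fails if it takes over 210 s, if anything falls off the work surface, if the arm or the gripper's body presses on something with over 40 N, if the wrist force passes 120 N, or if a joint passes its speed limit or range.

ROBOT

A 7-joint arm with a two-finger parallel gripper is mounted at the origin on the work surface. World frame = base frame: x ahead of the robot, y to its left, z up, the work surface at z = 0. Lengths are in m, angles in rad, forces in N, time in s.
With the tool pointing down it reaches from about 0.35 to 0.9 m from the base axis. Payload 8.1 kg.
Tool frame: the origin (TCP) lies at the very end of the fingers, on their centre line; the grasp point (between the pads) lies 19 mm behind it (arm.tcp_to_grasp is the z of the grasp point in the tool frame, in m); z points along the fingers, y is the line along which they close (so a half turn about z gives the same grasp; the last joint's range is limited). The gripper opens to 92 mm and grips with 3 to 60 N. Pads are 19 mm wide; open, the fingers measure 130 mm over their backs; the gripper's body (75 mm by 190 mm) begins 47 mm behind the grasp point.
Start: joints at [1.227, 0.434, 0.025, 1.573, -0.012, 1.134, -0.075], TCP at [0.149, -0.607, 0.227] pointing down, gripper open.
Joint ranges: [-2.62, 2.62], [-0.44, 2.09], [-1.27, 1.32], [0.08, 2.57], [-1.32, 4.46], [0.12, 2], [-2.74, 2.74]. Speed limits (rad/s): [2.22, 2.22, 3.01, 3.01, 3.14, 3.14, 3.14].

INTERFACE

Orientations are given as a rotation vector (axis times angle).
In Python, from cell import readout, vision, sign_off, arm gives the robot as it stands. The module is installed in compiled form; this text tells all that it offers.
- The arm moves only by the shell command python3 -m creep 'ROWS' [FORCE]. ROWS is JSON, a list of rows, each a list of 5 numbers: the shift along the tool's x, y, z in units of 4 cm (1.0 is 4 cm), then the turn about the tool's z in units of 4 degrees (1.0 is 4 degrees), then the opening, from 0 (shut) to 1 (fully open). A call has 1 to 12 rows; each row shifts and turns the commanded pose from where the row before left it, along the tool's axes as they then stand; what a row does not reach is not made up. A row lasts 1/8 s, in which the tool goes at most 62.5 mm and 10.7 degrees, less where a joint would pass 70% of its speed; a pose out of reach is approached as far as the arm can. A call with a number of a shift or a turn outside -1 to 1 is refused whole. A call with a gripper value outside its range is refused whole. The fingers move at their own pace and stop on an object; FORCE is the grip in N (left out, the last holds). Time passes only in rows, so rows that do not move let the fingers close. It gives the time, the measured TCP pose, the force, the opening and the grip force at its end, in the units of the state.
- readout.observe(): the state, without advancing time (a new reading comes with each control period).
- vision.get_image(name): name is "scene" or "top" or "wrist"; returns a dict with "pixels" (420x560x3 uint8, blue, green, red), "z_map" (420x560 float32, m along the optical axis (not along the pixel's ray), 0 where there is no reading), "camera_matrix" (3x3 intrinsics, pixels), "position" and "rotation" of the camera in the world. Camera axes: x right, y up, looking along -z (the intrinsics and any distortion apply to the point x, -y, -z); pixel columns grow to the right and rows downward; lengths in m; the calibration is good to about 2 mm. The wrist camera is an equidistant fisheye: a pixel r from the principal point sees the ray r / f radians off the axis. A picture is of the moment at which its call begins.
- sign_off(): hands the job in; it is judged then, once.
The state is a dict: "clock": time; "joints": joint angles; "dq": joint speeds; "joint_efforts": joint torques, N m; "position": TCP position; "ee_rot": TCP orientation; "force": force on the tool from outside, world axes, zero at the start; "ft_torque": the same for the moment, N m; "width": opening from 0.0 (shut) to 1.0 (fully open); "gripper_force": force on a finger pad.
Only numpy, scipy, OpenCV 4.12 (cv2) and the standard library are available. Lean on these libraries where they do the work, as an engineer would, in place of code of your own. Each camera call takes 0.05 s, during which the arm holds its last target. There are 200 camera calls.

## Working session

There is one attempt and no reset: what is moved stays moved. The work goes in short steps, Python scripts to look and compute and a shell command to move; the robot and the scene stay as the last step left them, time stands still between calls to the robot, and variables do not carry over. Pictures are saved under pics/ and viewed, at most 14 in all, crops included, and the job is handed in when it is done.

```bash
mkdir -p pics; cat > h.py <<'E'
import numpy as np, cv2
from cell import readout, vision
from scipy.spatial.transform import Rotation as R
def grab(n):
    d=vision.get_image(n); np.savez('/tmp/'+n+'.npz',**d); return d
def load(n): return dict(np.load('/tmp/'+n+'.npz'))
def pts(d):
    z=d['z_map'];K=d['camera_matrix'];h,w=z.shape
    v,u=np.mgrid[:h,:w]
    P=np.stack([(u-K[0,2])/K[0,0]*z,-(v-K[1,2])/K[1,1]*z,-z],-1)
    Rm=np.array(d['rotation']); Rm=Rm if Rm.shape==(3,3) else R.from_rotvec(Rm).as_matrix()
    W=P@Rm.T+d['position']; W[z==0]=np.nan
    return W
E
python3 - <<'E'
from h import *
for n in ('scene','top'):
    d=grab(n); print(n,d['position'],d['rotation'],d['camera_matrix'],[k for k in d])
    cv2.imwrite(f'pics/{n}0.png',cv2.resize(d['pixels'],(800,600),interpolation=cv2.INTER_CUBIC))
s=readout.observe(); print(s)
E
```

```text
scene [ 1.34268801 -0.28271397  1.23107822] [0.60029727 0.42529026 1.21164757] [[512.23005392   0.         284.80108746]
 [  0.         512.23005392 209.95465481]
 [  0.           0.           1.        ]] ['pixels', 'z_map', 'camera_matrix', 'position', 'rotation']
top [ 0.21863453 -0.00991766  1.24523007] [ 0.18123135 -0.1808344  -1.54406384] [[493.32104839   0.         279.71835299]
 [  0.         493.32104839 207.29729949]
 [  0.           0.           1.        ]] ['pixels', 'z_map', 'camera_matrix', 'position', 'rotation']
{'clock': 0.1, 'joints': array([ 1.22740642,  0.43512903,  0.02498681,  1.57398738, -0.01158814,
        1.13399332, -0.07508824]), 'dq': array([ 4.31932295e-04,  2.77968598e-05, -5.27065164e-05, -2.72437991e-03,
       -2.41801787e-04,  4.21880732e-04, -5.14246691e-04]), 'joint_efforts': array([ 2.84026399e-03, -6.69128823e+01,  9.88118649e-01, -3.15145576e+01,
       -6.04369864e-02,  3.75125441e-02,  5.37027319e-06]), 'position': array([ 0.1488755 , -0.60655102,  0.22604593]), 'ee_rot': array([-3.11753514e+00, -3.77057688e-01,  4.77427196e-04]), 'force': array([ 0.34360361, -1.02806777, -0.58695009]), 'ft_torque': array([-0.0482921 ,  0.04290121, -0.06867314]), 'gripper_force': 0.0, 'width': 1.0004925284125221}
```

View pics/scene0.png

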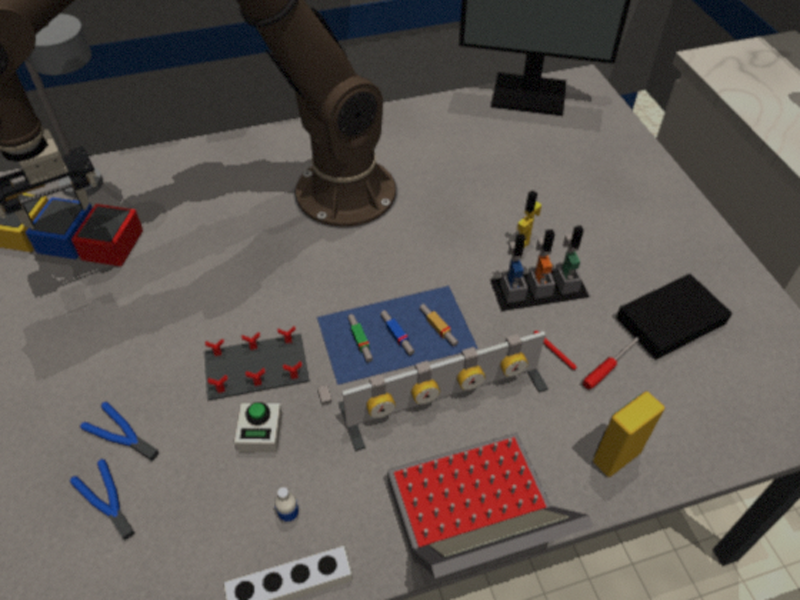

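View pics/top0.png

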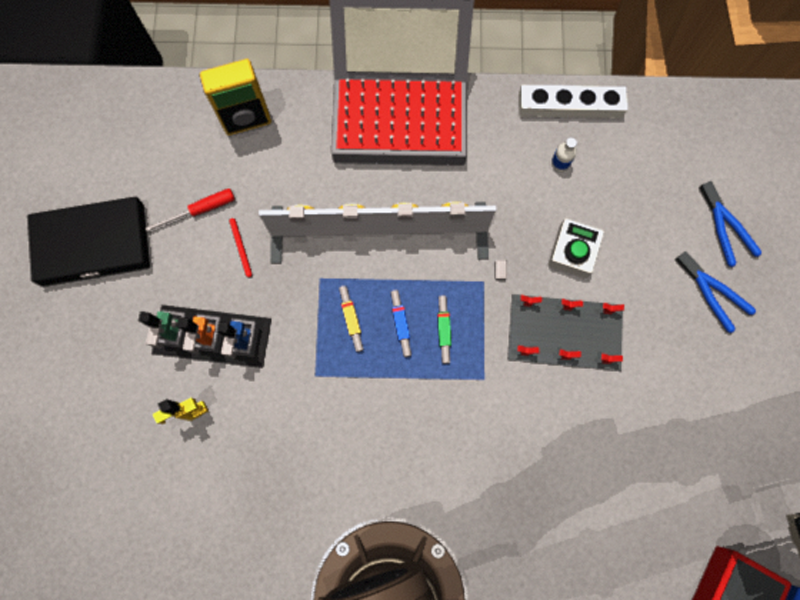

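The scene view (800x600) shows snap gauges blue (515,265), orange (543,265) and green (572,260) in the rack. A yellow lookalike stands at (527,225) and is not meant. Plugs lie on the mat at green (360,337), blue (397,332) and brass (438,325). The V stand is at (255,362), the button at (257,410), and the screen with its dials at (450,385). In the top view the dials are on the far side, so the screen's -x points to about world +x.

```bash
python3 - <<'E'
from h import *
a=load('scene')['pixels'];b=load('top')['pixels']
# rack crops: scene x 330-430,y 120-220 ; top x 90-200,y 205-305
A=cv2.resize(a[125:225,330:430],(400,400),interpolation=cv2.INTER_CUBIC)
B=cv2.resize(b[200:300,95:195],(400,400),interpolation=cv2.INTER_CUBIC)
cv2.imwrite('pics/rack.png',np.hstack([A,B]))
W=pts(load('top'));Ws=pts(load('scene'))
hsv=cv2.cvtColor(b,cv2.COLOR_BGR2HSV);hs=cv2.cvtColor(a,cv2.COLOR_BGR2HSV)
def comp(W,m,name,minA=12):
    n,l,st,c=cv2.connectedComponentsWithStats(m.astype(np.uint8))
    for i in range(1,n):
        if st[i,4]>=minA:
            p=W[l==i];p=p[~np.isnan(p[:,0])]
            if len(p)<3: continue
            q=p[:,:2]-p[:,:2].mean(0); w,V=np.linalg.eigh(q.T@q/len(q)); v=V[:,1]
            print(name,st[i,4],c[i].round(1),'med',np.median(p,0).round(4),'min',p.min(0).round(3),'max',p.max(0).round(3),'yaw',round(np.degrees(np.arctan2(v[1],v[0])),1))
print('TOP')
H,S,V=cv2.split(hsv); x,y,z=W[...,0],W[...,1],W[...,2]
reg=(x>0.2)&(x<0.95)&(abs(y)<0.5)
comp(W,reg&(H>35)&(H<85)&(S>100)&(V>50)&(z>0.003),'green')
comp(W,reg&(H>100)&(H<125)&(S>130)&(V>110)&(z>0.008),'blue')
comp(W,reg&((H<5)|(H>172))&(S>130)&(x<0.75)&(z>0.015),'red')
comp(W,reg&(H>8)&(H<34)&(S>120),'yel/or')
comp(W,reg&(z>0.11)&(z<0.145)&(abs(y)<0.3)&(x<.75),'z.12')
comp(W,reg&(z>0.165)&(z<0.2)&(y>.2),'posts',8)
print('SCENE')
H,S,V=cv2.split(hs); x,y,z=Ws[...,0],Ws[...,1],Ws[...,2]
reg=(x>0.2)&(x<0.95)&(abs(y)<0.5)
comp(Ws,reg&(z>0.165)&(z<0.2)&(y>.2),'posts',8)
comp(Ws,reg&(z>0.11)&(z<0.145)&(abs(y)<0.3)&(x<.75),'z.12')
comp(Ws,reg&((H<5)|(H>172))&(S>130)&(x<0.75)&(z>0.015),'red')
comp(Ws,reg&(H>35)&(H<85)&(S>100)&(V>50)&(z>0.003),'green')
comp(Ws,reg&(H>8)&(H<34)&(S>120),'yel/or')
E
```

```text
TOP
green 50 [161.5  62.8] med [0.8294 0.2871 0.1575] min [0.819 0.256 0.15 ] max [0.842 0.319 0.162] yaw 108.4
green 66 [407.5 162.2] med [ 0.6271 -0.3322  0.0418] min [ 0.616 -0.349  0.035] max [ 0.637 -0.315  0.046] yaw 70.5
green 129 [405.  173.9] med [ 0.5898 -0.3197  0.0602] min [ 0.575 -0.338  0.046] max [ 0.608 -0.304  0.066] yaw 143.0
green 59 [114.5 222.9] med [0.4463 0.3849 0.0917] min [0.427 0.379 0.085] max [0.454 0.397 0.098] yaw -163.7
green 165 [310.7 231.7] med [ 0.4448 -0.0868  0.0194] min [ 0.42  -0.098  0.004] max [ 0.471 -0.077  0.026] yaw -176.9
blue 156 [280.4 227.2] med [ 0.4556 -0.0089  0.019 ] min [ 0.431 -0.024  0.008] max [0.482 0.005 0.026] yaw -166.8
blue 41 [165.4 228.1] med [0.4344 0.2624 0.0915] min [0.422 0.257 0.085] max [0.442 0.275 0.095] yaw -139.7
red 277 [147.1 141. ] med [0.6784 0.3447 0.0229] min [0.654 0.305 0.015] max [0.706 0.386 0.03 ] yaw 115.1
red 71 [370.9 209.8] med [ 0.5011 -0.2371  0.0395] min [ 0.495 -0.253  0.017] max [ 0.507 -0.218  0.051] yaw 86.6
red 74 [399.6 212.7] med [ 0.4945 -0.3088  0.039 ] min [ 0.49  -0.326  0.015] max 
[... 3917 characters left out ...]
 0.026] yaw -164.3
yel/or 13 [253.9 240.3] med [ 0.4804 -0.088   0.0218] min [ 0.475 -0.096  0.017] max [ 0.487 -0.079  0.026] yaw 81.9
yel/or 117 [358.  251.9] med [0.6463 0.1587 0.0872] min [0.633 0.141 0.061] max [0.657 0.197 0.095] yaw 92.6
yel/or 120 [327.8 261. ] med [0.6501 0.0699 0.0868] min [0.638 0.053 0.062] max [0.66  0.1   0.098] yaw 91.8
yel/or 116 [295.9 270.7] med [ 0.6538 -0.0215  0.0862] min [ 0.638 -0.04   0.055] max [0.663 0.016 0.096] yaw 92.8
yel/or 121 [264.8 280.2] med [ 0.6579 -0.1069  0.0872] min [ 0.645 -0.128  0.064] max [ 0.667 -0.077  0.098] yaw 94.4
yel/or 1522 [439.1 303. ] med [0.87   0.2712 0.1359] min [ 0.795  0.243 -0.001] max [0.891 0.427 0.175] yaw 101.4
```

View pics/rack.png

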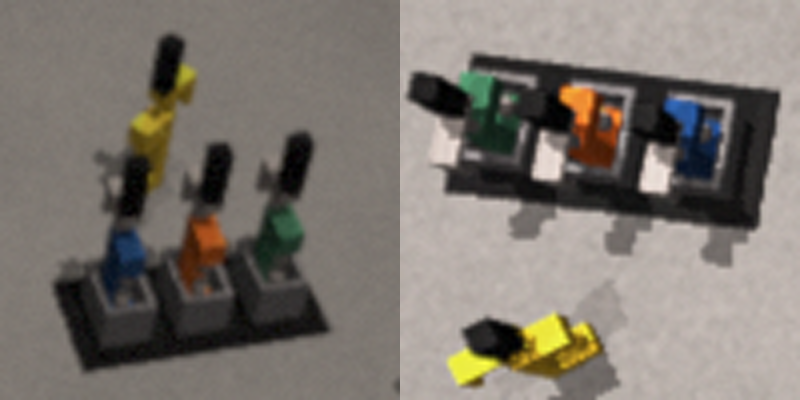

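The crop shows green, orange and blue gauges in the rack pockets, hooks (white) toward the robot and frames away from it. That is already the orientation the screen needs. The yellow one stands alone outside the rack, so it's the decoy. First move: turn, rise and swing toward the rack.

```bash
cat >> h.py <<'E'
def yaw(s): 
    m=R.from_rotvec(s['ee_rot']).as_matrix(); return np.degrees(np.arctan2(m[1,0],m[0,0]))
def need(x,y,z,yw):
    s=readout.observe(); p=np.array(s['position']); y0=yaw(s)
    turn=-((yw-y0+180)%360-180)
    a=np.radians(yw); d=np.array([x,y,z])-p
    tx=d[0]*np.cos(a)+d[1]*np.sin(a); ty=d[0]*np.sin(a)-d[1]*np.cos(a)
    print('t',round(s['clock'],2),'pos',p.round(4),'yaw',round(y0,2),'w',round(s['width'],3),'gf',round(float(s['gripper_force']),1),'F',np.round(s['force'],1),'| turn u %.2f THEN x %.2f y %.2f z %.2f'%(turn/4,tx/.04,ty/.04,-d[2]/.04))
E
python3 -m creep '[[0,0,-0.44,0.85,1],[0,0,-0.44,0.85,1],[0,0,-0.44,0.85,1],[0,0,-0.44,0.85,1],[0,0,-0.44,0.85,1],[0,0,-0.44,0.85,1]]'
python3 -m creep '[[0.73,-0.94,0,0,1],[0.73,-0.94,0,0,1],[0.73,-0.94,0,0,1],[0.73,-0.94,0,0,1],[0.73,-0.94,0,0,1],[0.73,-0.94,0,0,1],[0.73,-0.94,0,0,1],[0.73,-0.94,0,0,1],[0.73,-0.94,0,0,1],[0,0,0,0,1]]'
python3 - <<'E'
from h import *
need(.47,.03,.33,-6.6); print(readout.observe()['joints'].round(2))
E
```

```text
clock: 0.85
position: [0.149, -0.6067, 0.3324]
ee_rot: [-3.135, 0.184, 0.001]
force: [0.3, 0.4, -0.8]
width: 1.002
gripper_force: 0.0
clock: 2.1
position: [0.4517, -0.2971, 0.3318]
ee_rot: [-3.135, 0.17, -0.0]
force: [-0.7, -0.4, -0.5]
width: 1.001
gripper_force: 0.0
t 2.1 pos [ 0.4517 -0.2971  0.3318] yaw -6.2 w 1.001 gf 0.0 F [-0.7 -0.4 -0.5] | turn u 0.10 THEN x -0.48 y -8.18 z 0.05
[ 0.58  0.23 -0.12  1.6   0.03  1.31 -1.22]
```

```bash
python3 -m creep '[[0.2,-0.91,0,0,1],[0.2,-0.91,0,0,1],[0.2,-0.91,0,0,1],[0.2,-0.91,0,0,1],[0.2,-0.91,0,0,1],[0.2,-0.91,0,0,1],[0.2,-0.91,0,0,1],[0.2,-0.91,0,0,1],[0.2,-0.91,0,0,1],[0,0,0,0,1]]' | tail -5
python3 - <<'E'
from h import *
need(.42,.265,.24,-6.6)
d=grab('wrist'); print(d['position'],d['rotation'],d['camera_matrix'])
cv2.imwrite('pics/w1.png',cv2.resize(d['pixels'],(800,600),interpolation=cv2.INTER_CUBIC))
for n in('top','scene'):grab(n)
E
```

```text
position: [0.5584, 0.0187, 0.3318]
ee_rot: [-3.136, 0.174, 0.001]
force: [0.7, -0.8, -0.2]
width: 1.001
gripper_force: 0.0
t 3.35 pos [0.5584 0.0187 0.3318] yaw -6.37 w 1.001 gf 0.0 F [ 0.7 -0.8 -0.2] | turn u 0.06 THEN x -4.14 y -5.72 z 2.30
[0.63440755 0.01029117 0.4897184 ] [-0.21641038  0.24455462 -1.66979556] [[325.1922621    0.         279.34592542]
 [  0.         325.1922621  208.50661091]
 [  0.           0.           1.        ]]
```

View pics/w1.png

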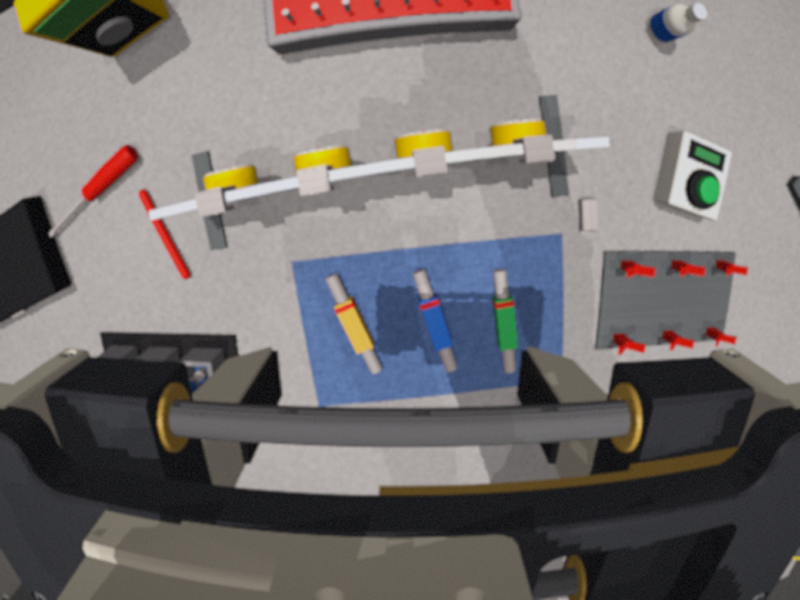

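The wrist view from above shows dial hooks on the screen's edge at about (211,201), (314,180), (430,159) and (539,148), with the plate running from (155,214) to (606,142). The brass, blue and green plugs are at (354,325), (435,318) and (506,320).

```bash
cat >> h.py <<'E'
def wray(d,u,v):
    K=d['camera_matrix']; a=(u-K[0,2])/K[0,0]; b=(v-K[1,2])/K[1,1]; th=np.hypot(a,b)+1e-12
    c=np.stack([np.sin(th)*a/th,-np.sin(th)*b/th,-np.cos(th)],-1)
    return c@R.from_rotvec(d['rotation']).as_matrix().T
def wplane(d,u,v,z):
    r=wray(d,np.asarray(u,float),np.asarray(v,float)); o=d['position']
    return o+r*((z-o[2])/r[...,2])[...,None]
def wpts(d):
    z=d['z_map'];v,u=np.mgrid[:z.shape[0],:z.shape[1]].astype(float); r=wray(d,u,v)
    ax=R.from_rotvec(d['rotation']).as_matrix()@[0,0,-1.]
    W=d['position']+r*(z/(r@ax))[...,None]; W[z==0]=np.nan; return W
E
python3 - <<'E'
from h import *
d=load('wrist'); k=.7
def P(l,z): 
    l=np.array(l)*k-.15; return wplane(d,l[:,0],l[:,1],z).round(4)
print('hooks',P([(211,201),(314,180),(430,159),(539,148)],.126))
print('plate',P([(155,214),(260,191),(370,171),(485,153),(606,142)],.12))
print('plugs',P([(354,325),(435,318),(506,320)],.02))
W=wpts(d); b=d['pixels']; H,S,V=cv2.split(cv2.cvtColor(b,cv2.COLOR_BGR2HSV)); x,y,z=W[...,0],W[...,1],W[...,2]
m=(z>.113)&(z<.135)&(x<.72)&(x>.57)&(abs(y)<.3)
for lo in np.arange(-.16,.22,.04):
    q=W[m&(y>lo)&(y<lo+.04)]; print('plate y',lo.round(2),np.median(q,0).round(4),len(q))
for n,mm in(('dialyel',(H>15)&(H<34)&(S>150)&(z>.04)&(x<.75)),('hook',m&(z>.1235)),('plug',(S>120)&(z>.008)&(z<.04)&(x<.56)&(x>.4)&(abs(y)<.15)&((H<100)|(V>150))),('red',((H<5)|(H>172))&(S>130)&(y<-.15)&(z>.015)&(z<.06)&(x<.6))):
    c,l,st,ce=cv2.connectedComponentsWithStats(mm.astype(np.uint8))
    for i in range(1,c):
        if st[i,4]>20:
            p=W[l==i]; q=p[:,:2]-p[:,:2].mean(0); v=np.linalg.eigh(q.T@q)[1][:,1]
            print(n,st[i,4],ce[i].round(0),np.median(p,0).round(4),'mid',((p.min(0)+p.max(0))/2).round(4),'yaw',np.degrees(np.arctan2(v[1],v[0])).round(1))
E
```

```text
hooks [[ 0.627   0.1678  0.126 ]
 [ 0.6302  0.0785  0.126 ]
 [ 0.6355 -0.0132  0.126 ]
 [ 0.6377 -0.101   0.126 ]]
plate [[ 0.6253  0.2272  0.12  ]
 [ 0.628   0.1256  0.12  ]
 [ 0.6313  0.0344  0.12  ]
 [ 0.6365 -0.0577  0.12  ]
 [ 0.6408 -0.1635  0.12  ]]
plugs [[ 0.4708  0.0785  0.02  ]
 [ 0.469  -0.0089  0.02  ]
 [ 0.4577 -0.0862  0.02  ]]
plate y -0.16 [ 0.6403 -0.1396  0.1199] 206
plate y -0.12 [ 0.6378 -0.099   0.1255] 472
plate y -0.08 [ 0.6372 -0.0598  0.12  ] 238
plate y -0.04 [ 0.6348 -0.0157  0.1255] 493
plate y 0.0 [0.6339 0.0193 0.1201] 241
plate y 0.04 [0.6319 0.0681 0.1234] 376
plate y 0.08 [0.6302 0.0905 0.1247] 330
plate y 0.12 [0.6288 0.1454 0.1203] 281
plate y 0.16 [0.6266 0.1733 0.1256] 355
plate y 0.2 [0.6259 0.2166 0.1201] 144
dialyel 405 [361.  92.] [ 0.6541 -0.0907  0.0868] mid [ 0.6531 -0.0989  0.0887] yaw 97.1
dialyel 412 [295. 100.] [ 0.6509 -0.009   0.0868] mid [ 0.6495 -0.0119  0.0821] yaw 94.3
dialyel 401 [226. 111.] [0.6475 0.0727 0.0872] mid [0.6465 0.0785 0.0925] yaw 87.1
dialyel 388 [162. 125.] [0.6435 0.1588 0.0868] mid [0.643  0.1685 0.0839] yaw 87
[... 841 characters left out ...]
.0157] yaw -174.9
plug 53 [300. 212.] [ 0.4858 -0.0026  0.0201] mid [ 0.4852 -0.0041  0.0196] yaw 97.0
plug 338 [306. 229.] [ 0.4573 -0.0102  0.02  ] mid [ 0.4568 -0.0099  0.0199] yaw -167.5
red 175 [446. 188.] [ 0.504  -0.2383  0.0382] mid [ 0.5033 -0.2371  0.0318] yaw 82.6
red 147 [482. 188.] [ 0.4982 -0.3104  0.0378] mid [ 0.4978 -0.3078  0.0317] yaw 84.3
red 118 [512. 187.] [ 0.4926 -0.3798  0.0359] mid [ 0.4922 -0.3781  0.0319] yaw 83.6
red 106 [505. 236.] [ 0.4038 -0.3734  0.0356] mid [ 0.4024 -0.3712  0.0317] yaw 81.1
red 130 [474. 238.] [ 0.41   -0.302   0.0359] mid [ 0.4086 -0.2998  0.0316] yaw 83.3
red 148 [439. 241.] [ 0.4158 -0.2308  0.037 ] mid [ 0.4141 -0.2293  0.0322] yaw 83.2
```

Wrist, top and scene measurements agree: the plate's top is at x≈.6333 at y=.032 with yaw 2.3°, the gap middles are at y≈.123/.0325/-.0575, and the plugs lie at z .02. Now over to the blue gauge.

```bash
python3 -m creep '[[-0.59,-0.82,0.33,0,0.5],[-0.59,-0.82,0.33,0,0.5],[-0.59,-0.82,0.33,0,0.5],[-0.59,-0.82,0.33,0,0.5],[-0.59,-0.82,0.33,0,0.5],[-0.59,-0.82,0.33,0,0.5],[-0.59,-0.82,0.33,0,0.5],[0,0,0,0.06,0.5]]' | tail -5
python3 - <<'E'
from h import *
need(.42,.266,.134,-6.6)
d=grab('wrist')
cv2.imwrite('pics/w2.png',cv2.resize(d['pixels'],(800,600),interpolation=cv2.INTER_CUBIC))
W=wpts(d);x,y,z=W[...,0],W[...,1],W[...,2]
m=(z>.166)&(z<.178)&(y>.2)&(x>.38)
c,l,st,ce=cv2.connectedComponentsWithStats(m.astype(np.uint8))
for i in range(1,c):
    if st[i,4]>30:
        p=W[l==i]; r=cv2.minAreaRect((p[:,:2]*1000).astype(np.float32)); print(st[i,4],ce[i].round(0),np.median(p,0).round(4),r)
E
```

```text
position: [0.4189, 0.2642, 0.2393]
ee_rot: [3.136, -0.183, -0.002]
force: [0.3, 0.3, -0.7]
width: 0.503
gripper_force: 0.0
t 4.5 pos [0.4189 0.2642 0.2393] yaw -6.67 w 0.503 gf 0.0 F [ 0.3  0.3 -0.7] | turn u -0.02 THEN x 0.02 y -0.05 z 2.63
449 [276. 220.] [0.4195 0.2669 0.1699] ((418.8916931152344, 266.7092590332031), (15.592266082763672, 16.121307373046875), 82.805419921875)
366 [123. 220.] [0.4331 0.3893 0.1697] ((432.81781005859375, 390.34771728515625), (16.606964111328125, 16.02336883544922), 82.90241241455078)
429 [194. 221.] [0.4255 0.3287 0.17  ] ((424.85382080078125, 329.4554443359375), (16.026439666748047, 16.656238555908203), 82.51273345947266)
```

View pics/w2.png

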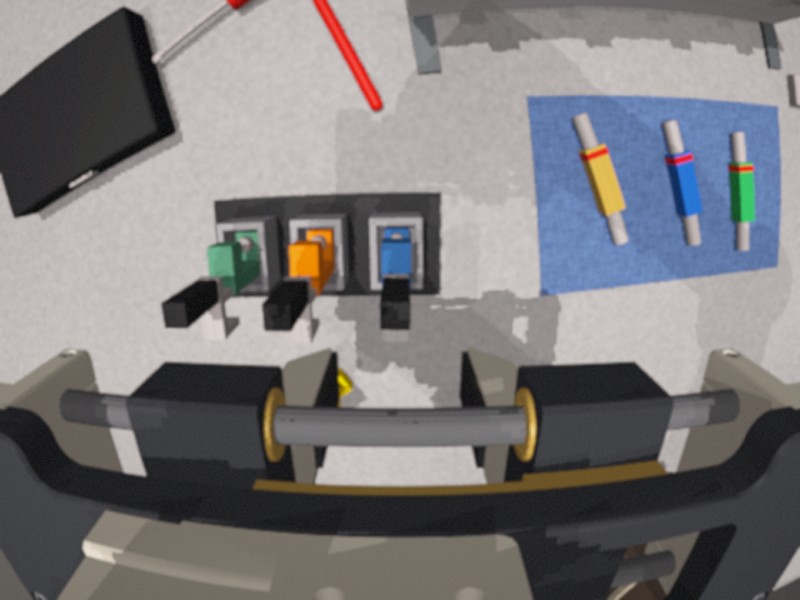

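The wrist view shows the blue post directly ahead of the fingers at (396,303), orange at (288,305) and green at (190,303), with tops at z .170 as expected. Descend, grip and lift.

```bash
python3 -m creep '[[0,-0.06,0.5,0.15,0.5],[0,0,0.7,0,0.5],[0,0,0.7,0,0.5],[0,0,0.7,0,0.5],[0,0,0.1,0,0.5],[0,0,0,0,0.5],[0,0,0,0,0],[0,0,0,0,0],[0,0,0,0,0],[0,0,0,0,0],[0,0,0,0,0]]' 30 | tail -5
python3 -c "
from h import *; need(.4192,.2668,.307,-7.2)"
```

```text
position: [0.421, 0.2656, 0.1322]
ee_rot: [-3.135, 0.204, -0.001]
force: [-0.3, -1.1, 4.1]
width: 0.174
gripper_force: 30.0
t 5.92 pos [0.421  0.2656 0.1322] yaw -7.44 w 0.174 gf 30.0 F [-0.3 -1.1  4.1] | turn u -0.06 THEN x -0.05 y -0.02 z -4.37
```

```bash
python3 -m creep '[[0,0,-0.4,0,0],[0,0,-0.8,0,0],[0,0,-0.8,0,0],[0,0,-0.8,0,0],[0,0,-0.8,-0.6,0],[0,0,-0.8,-0.6,0],[0,0,0,-0.6,0],[0,0,0,-0.64,0],[0,0,0,0,0]]' | tail -5
python3 -c "
from h import *; need(.6588,-.0567,.305,2.3)"
```

```text
position: [0.4205, 0.2655, 0.3085]
ee_rot: [-3.141, -0.063, -0.0]
force: [0.3, -0.4, -2.8]
width: 0.173
gripper_force: 30.0
t 7.05 pos [0.4205 0.2655 0.3085] yaw 2.31 w 0.173 gf 30.0 F [ 0.3 -0.4 -2.8] | turn u 0.00 THEN x 5.63 y 8.29 z 0.09
```

```bash
python3 -m creep '[[0.563,0.829,0,0,0],[0.563,0.829,0,0,0],[0.563,0.829,0,0,0],[0.563,0.829,0,0,0],[0.563,0.829,0,0,0],[0.563,0.829,0,0,0],[0.563,0.829,0,0,0],[0.563,0.829,0,0,0],[0.563,0.829,0,0,0],[0.563,0.829,0,0,0],[0,0,0,0,0]]' | tail -5
python3 - <<'E'
from h import *
need(.6588,-.0567,.1422,2.3)
a=grab('scene')['pixels'];w=grab('wrist')['pixels']
A=cv2.resize(a[150:330,200:380],(400,400),interpolation=cv2.INTER_CUBIC)
B=cv2.resize(w[60:330,145:415],(400,400),interpolation=cv2.INTER_CUBIC)
cv2.imwrite('pics/g1.png',np.hstack([A,B]))
E
```

```text
position: [0.66, -0.0609, 0.3069]
ee_rot: [3.139, 0.053, -0.002]
force: [0.1, 0.5, -4.2]
width: 0.173
gripper_force: 30.0
t 8.43 pos [ 0.66   -0.0609  0.3069] yaw 1.95 w 0.173 gf 30.0 F [ 0.1  0.5 -4.2] | turn u -0.09 THEN x -0.03 y -0.11 z 4.12
```

View pics/g1.png

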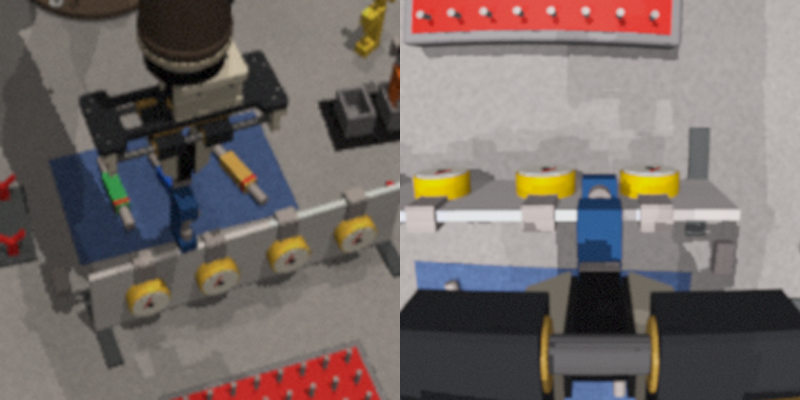

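The left crop (scene) shows the blue gauge held upright above the screen. The right crop (wrist) shows its blue frame between dials 2 and 3, at about (600,220). Next I descend to just above the edge and measure.

```bash
python3 -m creep '[[0,-0.05,0.4,-0.05,0],[0,-0.05,0.8,-0.04,0],[0,0,0.8,0,0],[0,0,0.8,0,0],[0,0,0.4,0,0],[0,0,0,0,0]]' | tail -5
cat >> h.py <<'E'
def chk(h0,h1,tx,ty,tz):
    need(tx,ty,tz,2.3); d=grab('wrist'); W=wpts(d); p0=readout.observe()['position']
    H,S,V=cv2.split(cv2.cvtColor(d['pixels'],cv2.COLOR_BGR2HSV)); x,y,z=W[...,0],W[...,1],W[...,2]
    m=(H>h0)&(H<h1)&(S>100)&(z>.02)&(abs(x-p0[0])<.08)&(abs(y-p0[1])<.045); p=W[m]
    zt=np.percentile(p[:,2],98); q=p[p[:,2]>zt-.006]
    print('frame top z %.4f n %d x %.4f..%.4f y %.4f..%.4f'%(zt,len(q),*np.percentile(q[:,0],[2,99]),*np.percentile(q[:,1],[1,99])))
    m=(z>.117)&(z<.123)&(x<.68)&(x>.6)&(S<60)
    q=W[m]; A=np.c_[q[:,1],np.ones(len(q))]; s=np.linalg.lstsq(A,q[:,0],rcond=None)[0]; print('plate x=%.4f*y+%.4f'%tuple(s),'at ty',(s[0]*ty+s[1]).round(4),len(q))
    m=(z>.1235)&(z<.13)&(x<.68)&(x>.6)&(S<60)
    c,l,st,ce=cv2.connectedComponentsWithStats(m.astype(np.uint8))
    for i in range(1,c):
        if st[i,4]>60: p=W[l==i]; print('hook',st[i,4],p[:,:2].min(0).round(3),p[:,:2].max(0).round(3))
E
python3 - <<'E'
from h import *
chk(100,125,.6588,-.0567,.1422)
E
```

```text
position: [0.6581, -0.0521, 0.1788]
ee_rot: [-3.14, -0.075, 0.004]
force: [0.3, -0.0, -2.4]
width: 0.169
gripper_force: 30.0
t 9.28 pos [ 0.6581 -0.0521  0.1788] yaw 2.72 w 0.169 gf 30.0 F [ 0.3 -0.  -2.4] | turn u 0.10 THEN x 0.01 y 0.12 z 0.92
frame top z 0.2246 n 46 x 0.6474..0.6926 y -0.0442..-0.0117
plate x=-0.0420*y+0.6367 at ty 0.6391 2713
hook 337 [0.616 0.157] [0.637 0.183]
hook 645 [0.62  0.067] [0.642 0.092]
hook 408 [ 0.634 -0.024] [ 0.645 -0.   ]
hook 429 [ 0.638 -0.113] [ 0.649 -0.088]
```

```bash
sed -i "s/&(z>.02)&(abs(x-p0/\&(z>.02)\&(z<p0[2]-.02)\&(abs(x-p0/" h.py
python3 -m creep '[[0,0.08,0,0,0],[0,0,0,0,0],[0,0,0,0,0]]' | tail -5
python3 - <<'E'
from h import *
chk(100,125,.6588,-.0567,.1422)
d=load('wrist'); cv2.imwrite('pics/g2.png',cv2.resize(d['pixels'][60:300,130:430],(750,600),interpolation=cv2.INTER_CUBIC))
E
```

```text
position: [0.6595, -0.056, 0.1805]
ee_rot: [3.141, 0.073, 0.002]
force: [0.0, 0.5, -2.7]
width: 0.173
gripper_force: 30.0
t 9.7 pos [ 0.6595 -0.056   0.1805] yaw 2.66 w 0.173 gf 30.0 F [ 0.   0.5 -2.7] | turn u 0.09 THEN x -0.02 y 0.02 z 0.96
frame top z 0.1414 n 1119 x 0.6586..0.6822 y -0.0648..-0.0450
plate x=-0.0424*y+0.6368 at ty 0.6392 2517
hook 332 [0.617 0.157] [0.638 0.183]
hook 628 [0.62  0.067] [0.642 0.093]
hook 390 [ 0.635 -0.024] [ 0.645 -0.001]
hook 374 [ 0.639 -0.113] [ 0.649 -0.088]
```

View pics/g2.png

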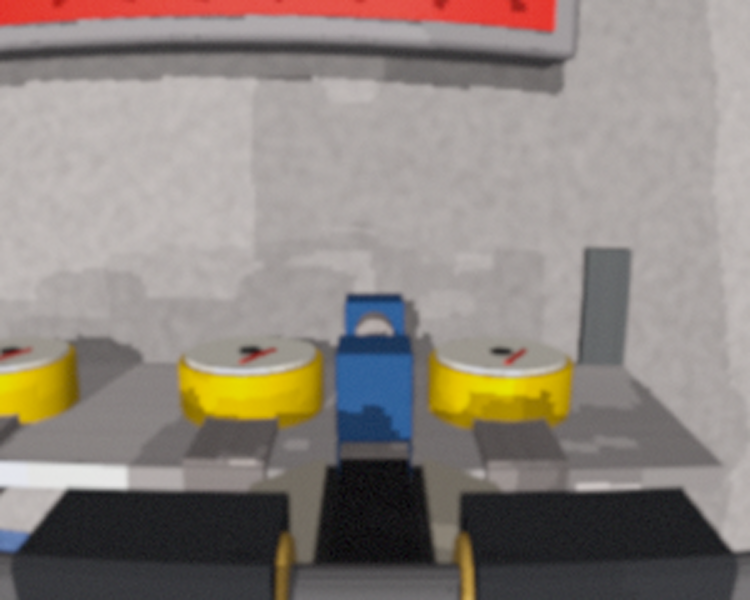

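Frame (375,390) sits centred between the two dials at (250,380) and (500,380). Measured hook-to-plate offset is ≤2 mm, so I lower it.

```bash
python3 -m creep '[[0.03,0.02,0.25,0.1,0],[0,0,0.25,0,0],[0,0,0.2,0,0],[0,0,0.15,0,0],[0,0,0,0,0],[0,0,0,0,0]]' | tail -5
python3 -c "
from h import *; need(.6588,-.0567,.1422,2.3)"
```

```text
position: [0.6607, -0.0566, 0.1462]
ee_rot: [3.141, 0.062, 0.001]
force: [-0.0, 0.7, -1.6]
width: 0.171
gripper_force: 30.0
t 10.5 pos [ 0.6607 -0.0566  0.1462] yaw 2.28 w 0.171 gf 30.0 F [-0.   0.7 -1.6] | turn u -0.01 THEN x -0.05 y -0.00 z 0.10
```

```bash
python3 -m creep '[[-0.02,0,0.06,0,0],[0,0,0.06,0,0],[0,0,0.04,0,0],[0,0,0,0,0]]' | tail -5
```

```text
position: [0.6608, -0.0566, 0.1417]
ee_rot: [3.141, 0.062, 0.005]
force: [-1.8, 0.2, 11.2]
width: 0.174
gripper_force: 30.0
```

```bash
python3 -m creep '[[0,0,-0.02,0,0.25],[0,0,0,0,0.5],[0,0,0,0,0.5],[0,0,-0.3,0,0.5],[0,0,-0.8,0,0.5],[0,0,-0.8,0,0.5],[0,0,-0.8,0,0.5]]' | tail -5
python3 - <<'E'
from h import *
need(.4252,.329,.24,-7.2)
d=grab('scene');cv2.imwrite('pics/s1.png',cv2.resize(d['pixels'][150:330,200:440],(800,600),interpolation=cv2.INTER_CUBIC))
E
```

```text
position: [0.6597, -0.0566, 0.2503]
ee_rot: [-3.141, -0.062, -0.001]
force: [0.4, -0.3, 0.1]
width: 0.496
gripper_force: 0.0
t 11.88 pos [ 0.6597 -0.0566  0.2503] yaw 2.28 w 0.496 gf 0.0 F [ 0.4 -0.3  0.1] | turn u 2.37 THEN x -7.03 y -8.83 z 0.26
```

View pics/s1.png

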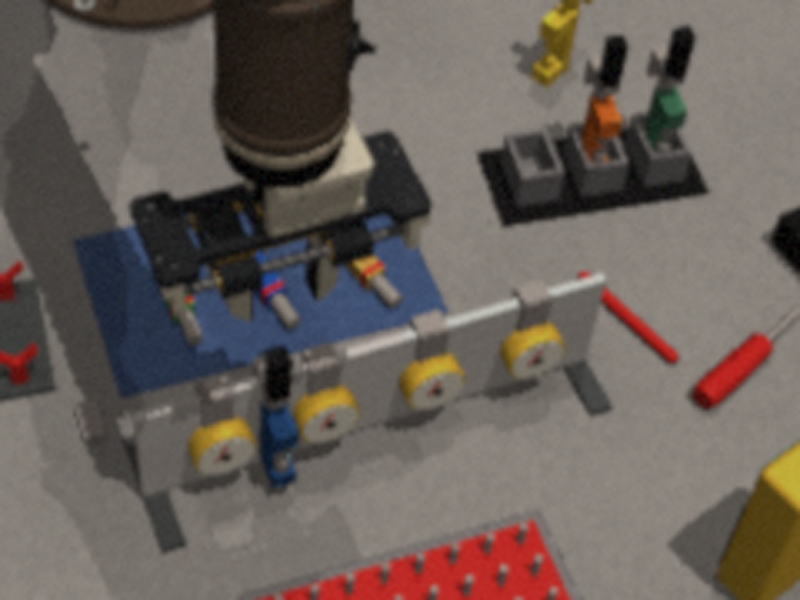

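The blue gauge hangs at (278,430) between dials 2 and 3, which haven't moved. Orange is next.

```bash
python3 -m creep '[[0,0,0,0.79,0.5],[0,0,0,0.79,0.5],[0,0,0,0.79,0.5]]' | tail -1
python3 -m creep '[[-0.61,-0.77,0,0,0.5],[-0.61,-0.77,0,0,0.5],[-0.61,-0.77,0,0,0.5],[-0.61,-0.77,0,0,0.5],[-0.61,-0.77,0,0,0.5],[-0.61,-0.77,0,0,0.5],[-0.61,-0.77,0,0,0.5],[-0.61,-0.77,0,0,0.5],[-0.61,-0.77,0,0,0.5],[-0.61,-0.77,0,0,0.5],[-0.61,-0.77,0,0,0.5],[0,0,0,0,0.5]]' | tail -5
cat >> h.py <<'E'
def posts():
    d=grab('wrist');W=wpts(d);x,y,z=W[...,0],W[...,1],W[...,2]
    m=(z>.166)&(z<.178)&(y>.2)&(x>.38)
    c,l,st,ce=cv2.connectedComponentsWithStats(m.astype(np.uint8))
    for i in range(1,c):
        if st[i,4]>100:
            p=W[l==i]; r=cv2.minAreaRect((p[:,:2]*1000).astype(np.float32)); print(st[i,4],ce[i].round(0),np.median(p,0).round(4),np.round(r[0],1),np.round(r[1],1),r[2])
E
python3 -c "
from h import *; need(.4252,.329,.131,-7.2); posts()"
```

```text
gripper_force: 0.0
position: [0.4337, 0.3165, 0.2492]
ee_rot: [-3.134, 0.188, 0.0]
force: [0.3, -1.6, -0.4]
width: 0.5
gripper_force: 0.0
t 13.8 pos [0.4337 0.3165 0.2492] yaw -6.87 w 0.5 gf 0.0 F [ 0.3 -1.6 -0.4] | turn u 0.08 THEN x -0.25 y -0.28 z 2.96
397 [189. 227.] [0.4333 0.3899 0.1699] [432.9 390.4] [17.4 15.7] 85.76922607421875
436 [265. 228.] [0.4253 0.3294 0.1699] [424.7 329.6] [15.8 16.8] 82.86685943603516
```

```bash
python3 -m creep '[[-0.25,-0.29,0.35,0.08,0.5],[0,0,0.7,0,0.5],[0,0,0.7,0,0.5],[0,0,0.7,0,0.5],[0,0,0.5,0,0.5],[0,0,0,0,0.5],[0,0,0,0,0],[0,0,0,0,0],[0,0,0,0,0],[0,0,0,0,0],[0,0,0,0,0]]' 30 | tail -5
python3 -c "
from h import *; need(.4252,.329,.307,-7.2)"
python3 -m creep '[[0,0,-0.4,0,0],[0,0,-0.8,0,0],[0,0,-0.8,0,0],[0,0,-0.8,0,0],[0,0,-0.8,-0.6,0],[0,0,-0.8,-0.6,0],[0,0,0,-0.6,0],[0,0,0,-0.6,0],[0,0,0,0,0]]' | tail -5
python3 -c "
from h import *; need(.6533,.0333,.307,2.3)"
```

```text
position: [0.4277, 0.3258, 0.1308]
ee_rot: [-3.135, 0.206, -0.001]
force: [-0.2, -1.6, 6.5]
width: 0.169
gripper_force: 30.0
t 15.22 pos [0.4277 0.3258 0.1308] yaw -7.53 w 0.169 gf 30.0 F [-0.2 -1.6  6.5] | turn u -0.08 THEN x -0.07 y -0.07 z -4.40
position: [0.4272, 0.3258, 0.3068]
ee_rot: [-3.141, -0.057, -0.0]
force: [-0.2, -0.2, -2.4]
width: 0.175
gripper_force: 30.0
t 16.35 pos [0.4272 0.3258 0.3068] yaw 2.07 w 0.175 gf 30.0 F [-0.2 -0.2 -2.4] | turn u -0.06 THEN x 5.36 y 7.53 z -0.00
```

```bash
python3 -m creep '[[0.542,0.75,0,-0.06,0],[0.542,0.75,0,0,0],[0.542,0.75,0,0,0],[0.542,0.75,0,0,0],[0.542,0.75,0,0,0],[0.542,0.75,0,0,0],[0.542,0.75,0,0,0],[0.542,0.75,0,0,0],[0.542,0.75,0,0,0],[0.542,0.75,0,0,0],[0,0,0,0,0],[0,0,0,0,0]]' | tail -5
python3 -m creep '[[0,0,0.4,0,0],[0,0,0.8,0,0],[0,0,0.8,0,0],[0,0,0.8,0,0],[0,0,0.4,0,0],[0,0,0,0,0],[0,0,0,0,0]]' | tail -5
python3 - <<'E'
from h import *
chk(3,17,.6558,.0333,.1408)
E
```

```text
position: [0.6556, 0.0355, 0.3062]
ee_rot: [-3.14, -0.063, 0.001]
force: [-1.2, 0.4, -1.9]
width: 0.173
gripper_force: 30.0
position: [0.6567, 0.0352, 0.1796]
ee_rot: [-3.141, -0.064, -0.003]
force: [0.5, -1.2, -3.0]
width: 0.174
gripper_force: 30.0
t 18.73 pos [0.6567 0.0352 0.1796] yaw 2.33 w 0.174 gf 30.0 F [ 0.5 -1.2 -3. ] | turn u 0.01 THEN x -0.02 y 0.05 z 0.97
frame top z 0.1418 n 606 x 0.6508..0.6785 y 0.0258..0.0461
plate x=-0.0491*y+0.6382 at ty 0.6366 2134
hook 273 [ 0.631 -0.066] [ 0.666 -0.047]
hook 367 [ 0.628 -0.114] [ 0.649 -0.096]
hook 629 [0.617 0.157] [0.637 0.182]
hook 333 [0.632 0.068] [0.641 0.092]
hook 352 [ 0.637 -0.025] [ 0.645 -0.   ]
```

```bash
python3 -m creep '[[0.03,0.05,0.25,0,0],[0,0,0.25,0,0],[0,0,0.2,0,0],[0,0,0.15,0,0],[0,0,0,0,0],[0,0,0,0,0]]' | tail -5
python3 -m creep '[[0,0,0.05,0,0],[0,0,0.05,0,0],[0,0,0.04,0,0],[0,0,0,0,0]]' | tail -5
```

```text
position: [0.6575, 0.0329, 0.1445]
ee_rot: [-3.141, -0.063, -0.001]
force: [0.4, -0.3, -2.5]
width: 0.173
gripper_force: 30.0
position: [0.6582, 0.0329, 0.1405]
ee_rot: [3.141, 0.063, 0.004]
force: [-2.0, -0.6, 9.5]
width: 0.17
gripper_force: 30.0
```

```bash
python3 -m creep '[[0,0,-0.02,0,0.25],[0,0,0,0,0.5],[0,0,0,0,0.5],[0,0,-0.3,0,0.5],[0,0,-0.8,0,0.5],[0,0,-0.8,0,0.5],[0,0,-0.8,0,0.5],[0,0,0,0.8,0.5],[0,0,0,0.8,0.5],[0,0,0,0.8,0.5]]' | tail -5
python3 -m creep '[[-0.61,-0.74,0,0,0.5],[-0.61,-0.74,0,0,0.5],[-0.61,-0.74,0,0,0.5],[-0.61,-0.74,0,0,0.5],[-0.61,-0.74,0,0,0.5],[-0.61,-0.74,0,0,0.5],[-0.61,-0.74,0,0,0.5],[-0.61,-0.74,0,0,0.5],[-0.61,-0.74,0,0,0.5],[-0.61,-0.74,0,0,0.5],[-0.61,-0.74,0,0,0.5],[0,0,0,0,0.5]]' | tail -5
python3 -c "
from h import *; need(.433,.39,.131,-7.2); posts(); print(readout.observe()['joints'].round(2))"
```

```text
position: [0.6574, 0.0329, 0.2485]
ee_rot: [-3.135, 0.202, -0.001]
force: [-0.1, -0.6, 0.7]
width: 0.501
gripper_force: 0.0
position: [0.4297, 0.3933, 0.2485]
ee_rot: [-3.134, 0.19, 0.001]
force: [0.1, -0.6, 0.6]
width: 0.498
gripper_force: 0.0
t 22.77 pos [0.4297 0.3933 0.2485] yaw -6.95 w 0.498 gf 0.0 F [ 0.1 -0.6  0.6] | turn u 0.06 THEN x 0.09 y 0.07 z 2.94
445 [283. 212.] [0.433  0.3907 0.1699] [432.4 390.7] [15.4 16.4] 82.77318572998047
[-0.55  0.38 -0.39  1.63  0.15  1.16 -2.67]
```

```bash
python3 -m creep '[[0.08,0.06,0.34,0,0.5],[0,0,0.7,0,0.5],[0,0,0.7,0,0.5],[0,0,0.7,0,0.5],[0,0,0.5,0,0.5],[0,0,0,0,0.5],[0,0,0,0,0],[0,0,0,0,0],[0,0,0,0,0],[0,0,0,0,0],[0,0,0,0,0]]' 30 | tail -5
python3 -c "
from h import *; need(.433,.3907,.307,-7.2)"
python3 -m creep '[[0,0,-0.4,0,0],[0,0,-0.8,0,0],[0,0,-0.8,0,0],[0,0,-0.8,0,0],[0,0,-0.8,-0.6,0],[0,0,-0.8,-0.6,0],[0,0,0,-0.6,0],[0,0,0,-0.55,0],[0,0,0,0,0]]' | tail -5
python3 -c "
from h import *; need(.6496,.1238,.307,2.3)"
```

```text
position: [0.4354, 0.3872, 0.1305]
ee_rot: [-3.135, 0.2, -0.001]
force: [-0.6, -0.6, 5.7]
width: 0.171
gripper_force: 30.0
t 24.2 pos [0.4354 0.3872 0.1305] yaw -7.29 w 0.171 gf 30.0 F [-0.6 -0.6  5.7] | turn u -0.02 THEN x -0.07 y -0.08 z -4.41
position: [0.435, 0.3868, 0.3056]
ee_rot: [3.14, 0.058, -0.001]
force: [0.3, -0.0, -1.9]
width: 0.172
gripper_force: 30.0
t 25.32 pos [0.435  0.3868 0.3056] yaw 2.13 w 0.172 gf 30.0 F [ 0.3 -0.  -1.9] | turn u -0.04 THEN x 5.10 y 6.78 z -0.03
```

```bash
python3 -m creep '[[0.577,0.75,0,-0.04,0],[0.577,0.75,0,0,0],[0.577,0.75,0,0,0],[0.577,0.75,0,0,0],[0.577,0.75,0,0,0],[0.577,0.75,0,0,0],[0.577,0.75,0,0,0],[0.577,0.75,0,0,0],[0.577,0.75,0,0,0],[0,0,0,0,0],[0,0,0,0,0]]' | tail -5
python3 -m creep '[[0,0,0.4,0,0],[0,0,0.8,0,0],[0,0,0.8,0,0],[0,0,0.8,0,0],[0,0,0.4,0,0],[0,0,0,0,0],[0,0,0,0,0]]' | tail -5
python3 - <<'E'
from h import *
chk(60,95,.6533,.1238,.1405)
E
```

```text
position: [0.653, 0.1259, 0.3053]
ee_rot: [-3.141, -0.062, 0.002]
force: [0.1, 0.6, -2.8]
width: 0.172
gripper_force: 30.0
position: [0.6541, 0.1259, 0.1792]
ee_rot: [-3.14, -0.063, -0.003]
force: [0.3, -0.1, -1.3]
width: 0.174
gripper_force: 30.0
t 27.57 pos [0.6541 0.1259 0.1792] yaw 2.28 w 0.174 gf 30.0 F [ 0.3 -0.1 -1.3] | turn u -0.00 THEN x -0.02 y 0.05 z 0.97
frame top z 0.1418 n 853 x 0.6527..0.6757 y 0.1181..0.1359
plate x=-0.0387*y+0.6391 at ty 0.6343 1392
hook 354 [ 0.622 -0.06 ] [ 0.665 -0.047]
hook 300 [0.627 0.024] [0.663 0.042]
hook 407 [ 0.624 -0.026] [ 0.645 -0.007]
hook 277 [0.63  0.158] [0.638 0.182]
hook 292 [0.634 0.068] [0.641 0.093]
```

```bash
python3 -m creep '[[0.04,0.05,0.25,0,0],[0,0,0.25,0,0],[0,0,0.2,0,0],[0,0,0.15,0,0],[0,0,0,0,0],[0,0,0,0,0]]' | tail -5
python3 -m creep '[[0,0,0.05,0,0],[0,0,0.05,0,0],[0,0,0.04,0,0],[0,0,0,0,0]]' | tail -5
```

```text
position: [0.6553, 0.1236, 0.1441]
ee_rot: [-3.141, -0.062, -0.001]
force: [0.0, 0.3, -2.2]
width: 0.171
gripper_force: 30.0
position: [0.656, 0.1235, 0.1401]
ee_rot: [-3.141, -0.062, -0.004]
force: [-1.5, -2.2, 10.0]
width: 0.173
gripper_force: 30.0
```

Green seated too. Release it, then go over the brass plug.

```bash
python3 -m creep '[[0,0,-0.02,0,0.25],[0,0,0,0,0.5],[0,0,0,0,0.5],[0,0,-0.3,0,0.5],[0,0,-0.8,0,0.5],[0,0,-0.8,0,0.5],[0,0,-0.8,-0.9,0.5],[0,0,0,-0.9,0.5],[0,0,0,-0.9,0.5],[0,0,0,-0.9,0.5]]' | tail -5
python3 -m creep '[[-0.8,-0.04,0,0,0.5],[-0.8,-0.04,0,0,0.5],[-0.8,-0.04,0,0,0.5],[-0.8,-0.04,0,0,0.5],[-0.8,-0.04,0,0,0.5],[-0.8,-0.04,0,0,0.5],[0,0,0.8,0,0.5],[0,0,0.8,0,0.5],[0,0,0.4,0,0.5],[0,0,0,0,0.5]]' | tail -5
cat >> h.py <<'E'
def plugs():
    d=grab('wrist');W=wpts(d); H,S,V=cv2.split(cv2.cvtColor(d['pixels'],cv2.COLOR_BGR2HSV)); x,y,z=W[...,0],W[...,1],W[...,2]
    reg=(z>.014)&(z<.024)&(x<.6)&(x>.36)&(y<.2)&(y>-.2)
    c,l,st,ce=cv2.connectedComponentsWithStats((reg&(S>90)).astype(np.uint8))
    for i in range(1,c):
        if st[i,4]>150:
            p=W[l==i]; r=cv2.minAreaRect((p[:,:2]*1000).astype(np.float32)); q=p[:,:2]-p[:,:2].mean(0); v=np.linalg.eigh(q.T@q)[1][:,1]
            print('plug hue',np.median(H[l==i]),ce[i].round(0),'rect',np.round(r[0],1),np.round(r[1],1),'yaw %.1f'%((np.degrees(np.arctan2(v[1],v[0]))+90)%180-90))
E
python3 - <<'E'
from h import *
need(.469,.0785,.005,16.6); plugs()
a=grab('scene')['pixels']; cv2.imwrite('pics/s2.png',cv2.resize(a[150:330,140:440],(800,480),interpolation=cv2.INTER_CUBIC))
E
```

```text
position: [0.6552, 0.1236, 0.2481]
ee_rot: [-3.108, -0.459, -0.001]
force: [-0.3, 0.0, -1.0]
width: 0.502
gripper_force: 0.0
position: [0.4679, 0.0775, 0.1669]
ee_rot: [3.108, 0.456, -0.002]
force: [-0.1, 0.8, 0.1]
width: 0.497
gripper_force: 0.0
t 31.38 pos [0.4679 0.0775 0.1669] yaw 16.69 w 0.497 gf 0.0 F [-0.1  0.8  0.1] | turn u 0.02 THEN x 0.03 y -0.02 z 4.05
plug hue 22.0 [278. 192.] rect [467.4  79.5] [62.4 19.6] yaw 16.9
plug hue 107.0 [360. 222.] rect [461.5  -9.6] [60.7 20.8] yaw 12.5
plug hue 70.0 [422. 239.] rect [463.5 -85.6] [36.3 21.4] yaw -0.8
```

View pics/s2.png

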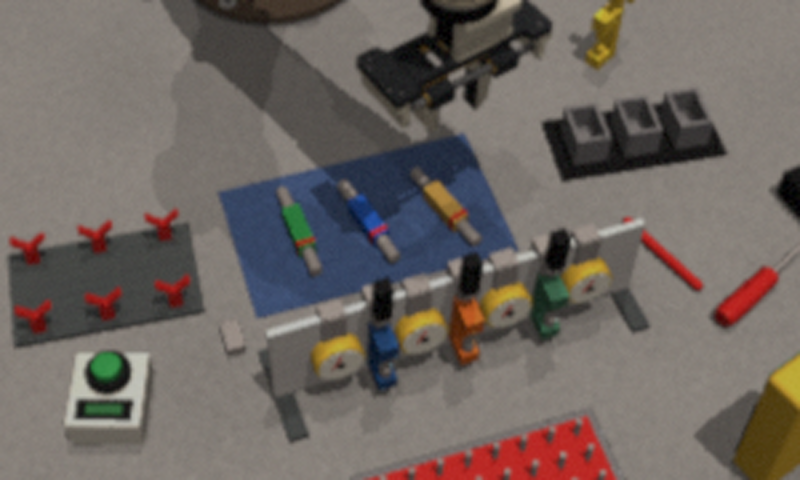

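All three gauges hang in their own gaps, at (383,340), (468,315) and (551,290), and the dials are in place. The brass plug measures (.467,.0795) with yaw 16.9°. Grasp it.

```bash
python3 -m creep '[[0,-0.03,0.6,0,0.5],[0,0,0.8,0,0.5],[0,0,0.8,0,0.5],[0,0,0.8,0,0.5],[0,0,0.6,0,0.5],[0,0,0.4,0,0.5],[0,0,0,0,0.5],[0,0,0,0,0],[0,0,0,0,0],[0,0,0,0,0],[0,0,0,0,0],[0,0,0,0,0]]' 30 | tail -5
python3 -c "
from h import *; need(.4674,.0795,.155,16.9)"
```

```text
position: [0.4685, 0.0788, 0.0077]
ee_rot: [3.108, 0.455, 0.002]
force: [-0.8, -0.5, 6.5]
width: 0.214
gripper_force: 30.0
t 32.98 pos [0.4685 0.0788 0.0077] yaw 16.66 w 0.214 gf 30.0 F [-0.8 -0.5  6.5] | turn u -0.06 THEN x -0.02 y -0.03 z -3.68
```

```bash
python3 -m creep '[[0,0,-0.4,0,0],[0,0,-0.7,0,0],[0,0,-0.7,0.9,0],[0,0,-0.7,0.9,0],[0,0,-0.6,0.9,0],[0,0,-0.4,0.9,0],[0,0,0,0.9,0],[0,0,0,0.8,0],[0,0,0,0,0]]' | tail -5
python3 -m creep '[[0.037,0.95,0,0,0],[0.037,0.95,0,0,0],[0.037,0.95,0,0,0],[0.037,0.95,0,0,0],[0.037,0.95,0,0,0],[0.037,0.95,0,0,0],[0.037,0.95,0,0,0],[0.037,0.95,0,0,0],[0.037,0.95,0,0,0],[0.037,0.95,0,0,0],[0.037,0.95,0,0,0],[0.037,0.95,0,0,0]]' | tail -5
python3 -m creep '[[0,0,0,0,0],[0,0,0,0,0]]' | tail -5
cat >> h.py <<'E'
def reds():
    d=grab('wrist');W=wpts(d); H,S,V=cv2.split(cv2.cvtColor(d['pixels'],cv2.COLOR_BGR2HSV)); x,y,z=W[...,0],W[...,1],W[...,2]
    m=((H<5)|(H>172))&(S>130)&(y<-.15)&(z>.042)&(z<.056)&(x<.6)
    c,l,st,ce=cv2.connectedComponentsWithStats(cv2.dilate(m.astype(np.uint8),np.ones((1,9),np.uint8)))
    for i in range(1,c):
        p=W[(l==i)&m]
        if len(p)>20: print('red top',len(p),ce[i].round(0),'mid',((p.min(0)+p.max(0))/2).round(4),'size',np.ptp(p,0).round(3))
E
python3 -c "
from h import *; need(.4493,-.378,.0397,-4.6); reds()
d=load('wrist'); cv2.imwrite('pics/w3.png',cv2.resize(d['pixels'],(800,600),interpolation=cv2.INTER_CUBIC))"
```

```text
position: [0.4678, 0.0787, 0.1471]
ee_rot: [3.139, -0.124, -0.0]
force: [-0.2, 0.1, -1.4]
width: 0.214
gripper_force: 30.0
position: [0.4495, -0.3783, 0.1469]
ee_rot: [-3.139, 0.122, 0.0]
force: [0.5, -0.0, -1.1]
width: 0.217
gripper_force: 30.0
position: [0.4497, -0.3765, 0.1468]
ee_rot: [-3.138, 0.123, 0.001]
force: [0.7, -0.1, -1.4]
width: 0.212
gripper_force: 30.0
t 35.85 pos [ 0.4497 -0.3765  0.1468] yaw -4.47 w 0.212 gf 30.0 F [ 0.7 -0.1 -1.4] | turn u 0.03 THEN x -0.01 y 0.04 z 2.68
red top 105 [210. 157.] mid [ 0.4968 -0.3225  0.0453] size [0.01  0.009 0.006]
red top 77 [261. 156.] mid [ 0.4935 -0.3647  0.046 ] size [0.009 0.005 0.005]
red top 120 [299. 157.] mid [ 0.4908 -0.395   0.0453] size [0.01  0.008 0.006]
red top 131 [178. 158.] mid [ 0.4989 -0.2955  0.0453] size [0.01  0.01  0.007]
red top 80 [131. 160.] mid [ 0.5024 -0.2509  0.0454] size [0.01  0.01  0.007]
red top 81 [105. 161.] mid [ 0.5047 -0.2246  0.0455] size [0.009 0.007 0.007]
red top 74 [118. 254.] mid [ 0.4152 -0.2176  0.0449] size [0.01  0.008 0.006]
red top 68 [142. 255.] mid [ 0.4134 -0.2441  0.0454] size [0.009 0.008 0.006]
red top 26 [187. 253.] mid [ 0.4131 -0.2892  0.045 ] size [0.004 0.009 0.006]
red top 27 [215. 254.] mid [ 0.4111 -0.3154  0.0457] size [0.003 0.008 0.007]
```

View pics/w3.png

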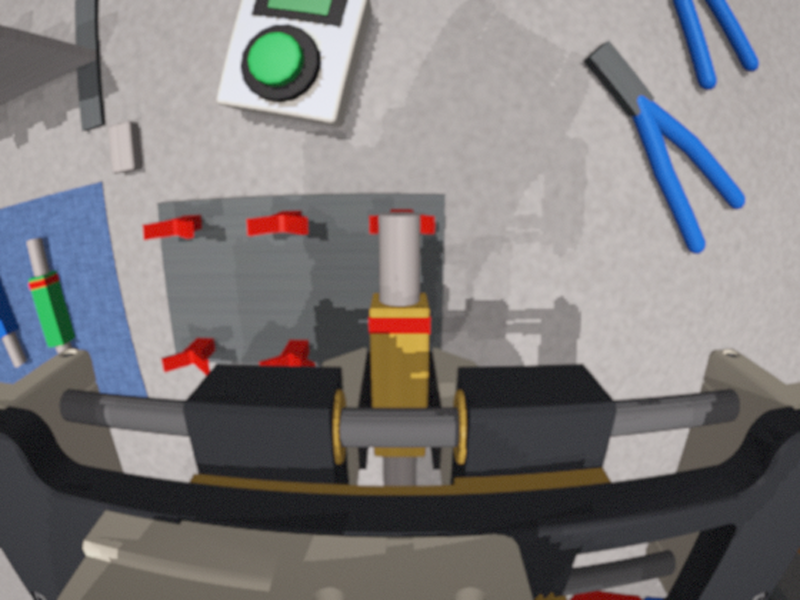

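The brass plug is held above the third V pair, with the red arm tips symmetric about the steel end at (400,225). Lower it.

```bash
python3 -m creep '[[-0.02,0.03,0.5,0.03,0],[0,0,0.7,0,0],[0,0,0.7,0,0],[0,0,0.4,0,0],[0,0,0.2,0,0],[0,0,0.15,0,0],[0,0,0,0,0],[0,0,0,0,0]]' | tail -5
```

```text
position: [0.4493, -0.3786, 0.0418]
ee_rot: [3.138, -0.127, 0.001]
force: [-0.1, 0.1, -0.3]
width: 0.218
gripper_force: 30.0
```

```bash
python3 -m creep '[[0,0,0.05,0,0],[0,0,0,0,0],[0,0,0,0,0.3],[0,0,0,0,0.45],[0,0,0,0,0.45],[0,0,-0.4,0,0.45],[0,0,-0.8,0,0.45],[0,0,-0.8,-0.9,0.45],[0,0,-0.8,-0.9,0.45],[0,0,0,-0.9,0.45],[0,0,0,-0.8,0.45],[0,0,0,-0.8,0.45]]' | tail -5
python3 -m creep '[[0.224,-0.895,0,0,0.5],[0.224,-0.895,0,0,0.5],[0.224,-0.895,0,0,0.5],[0.224,-0.895,0,0,0.5],[0.224,-0.895,0,0,0.5],[0.224,-0.895,0,0,0.5],[0.224,-0.895,0,0,0.5],[0.224,-0.895,0,0,0.5],[0.224,-0.895,0,0,0.5],[0.224,-0.895,0,0,0.5],[0,0,0,0,0.5],[0,0,0,0,0.5]]' | tail -5
python3 - <<'E'
from h import *
need(.4592,-.0098,.005,12.5); plugs()
d=grab('top');W=pts(d);b=d['pixels'];H,S,V=cv2.split(cv2.cvtColor(b,cv2.COLOR_BGR2HSV))
m=(H>15)&(H<34)&(S>110)&(W[...,1]<-.2)&(W[...,0]<.6); p=W[m]; print('brass',len(p),np.median(p,0).round(4),((p.min(0)+p.max(0))/2).round(4))
E
```

```text
position: [0.449, -0.3785, 0.1524]
ee_rot: [3.122, 0.346, 0.001]
force: [0.3, -0.2, 0.2]
width: 0.45
gripper_force: 0.0
position: [0.4587, -0.01, 0.1518]
ee_rot: [3.122, 0.343, 0.001]
force: [0.7, -0.3, -0.6]
width: 0.501
gripper_force: 0.0
t 39.9 pos [ 0.4587 -0.01    0.1518] yaw 12.55 w 0.501 gf 0.0 F [ 0.7 -0.3 -0.6] | turn u 0.01 THEN x 0.01 y -0.00 z 3.67
plug hue 106.0 [280. 194.] rect [461.8  -9.6] [60.5 20. ] yaw 12.2
plug hue 69.0 [356. 220.] rect [452.3 -86.9] [60.3 20.6] yaw 4.2
brass 213 [ 0.4424 -0.3731  0.0511] [ 0.449  -0.3806  0.0316]
```

```bash
python3 -m creep '[[0.06,0,0.5,0.05,0.5],[0,0,0.8,0,0.5],[0,0,0.8,0,0.5],[0,0,0.8,0,0.5],[0,0,0.5,0,0.5],[0,0,0.22,0,0.5],[0,0,0,0,0.5],[0,0,0,0,0],[0,0,0,0,0],[0,0,0,0,0],[0,0,0,0,0],[0,0,0,0,0]]' 30 | tail -5
python3 -m creep '[[0,0,-0.4,0,0],[0,0,-0.7,0,0],[0,0,-0.7,0.8,0],[0,0,-0.7,0.8,0],[0,0,-0.6,0.9,0],[0,0,-0.4,0.9,0],[0,0,0,0.8,0],[0,0,0,0,0],[0,0,0,0,0]]' | tail -5
python3 -c "
from h import *; need(.454,-.3056,.0397,-4.6)"
```

```text
position: [0.4613, -0.009, 0.0068]
ee_rot: [3.123, 0.338, 0.001]
force: [-0.5, -0.9, 7.1]
width: 0.222
gripper_force: 30.0
position: [0.4605, -0.0089, 0.146]
ee_rot: [3.139, -0.12, -0.001]
force: [0.6, -0.4, -1.0]
width: 0.216
gripper_force: 30.0
t 42.62 pos [ 0.4605 -0.0089  0.146 ] yaw -4.37 w 0.216 gf 30.0 F [ 0.6 -0.4 -1. ] | turn u 0.06 THEN x 0.43 y 7.41 z 2.66
```

```bash
python3 -m creep '[[0.054,0.925,0,0.06,0],[0.054,0.925,0,0,0],[0.054,0.925,0,0,0],[0.054,0.925,0,0,0],[0.054,0.925,0,0,0],[0.054,0.925,0,0,0],[0.054,0.925,0,0,0],[0.054,0.925,0,0,0],[0,0,0,0,0],[0,0,0,0,0]]' | tail -5
python3 -c "
from h import *; need(.454,-.3056,.0388,-4.6);reds()"
```

```text
position: [0.4539, -0.3047, 0.1458]
ee_rot: [-3.138, 0.128, 0.001]
force: [-1.0, 1.4, -1.3]
width: 0.215
gripper_force: 30.0
t 43.88 pos [ 0.4539 -0.3047  0.1458] yaw -4.66 w 0.215 gf 30.0 F [-1.   1.4 -1.3] | turn u -0.01 THEN x 0.01 y 0.02 z 2.68
red top 86 [261. 155.] mid [ 0.4989 -0.2931  0.0459] size [0.01  0.006 0.007]
red top 111 [299. 155.] mid [ 0.4967 -0.3237  0.046 ] size [0.01  0.007 0.006]
red top 109 [178. 157.] mid [ 0.5046 -0.2242  0.0453] size [0.009 0.009 0.007]
red top 109 [210. 156.] mid [ 0.5021 -0.2508  0.0453] size [0.01  0.009 0.007]
red top 117 [351. 156.] mid [ 0.493  -0.3675  0.0456] size [0.01  0.011 0.007]
red top 110 [383. 157.] mid [ 0.4909 -0.3932  0.0455] size [0.01  0.008 0.007]
red top 116 [368. 180.] mid [ 0.4731 -0.3787  0.0486] size [0.005 0.02  0.011]
red top 28 [187. 253.] mid [ 0.4184 -0.2177  0.0445] size [0.004 0.008 0.005]
red top 36 [215. 253.] mid [ 0.4162 -0.2435  0.045 ] size [0.004 0.008 0.006]
red top 37 [346. 253.] mid [ 0.4068 -0.3597  0.0452] size [0.005 0.008 0.006]
red top 32 [376. 253.] mid [ 0.4047 -0.3869  0.045 ] size [0.004 0.007 0.006]
```

```bash
python3 -m creep '[[0,0.02,0.5,0,0],[0,0,0.7,0,0],[0,0,0.7,0,0],[0,0,0.4,0,0],[0,0,0.2,0,0],[0,0,0.15,0,0],[0,0,0,0,0],[0,0,0.05,0,0],[0,0,0,0,0]]' | tail -5
python3 -m creep '[[0,0,0,0,0.3],[0,0,0,0,0.45],[0,0,0,0,0.45],[0,0,-0.4,0,0.45],[0,0,-0.8,0,0.45],[0,0,-0.8,-0.75,0.45],[0,0,-0.8,-0.75,0.45],[0,0,0,-0.7,0.45]]' | tail -5
python3 -m creep '[[0.06,-0.91,0,0,0.5],[0.06,-0.91,0,0,0.5],[0.06,-0.91,0,0,0.5],[0.06,-0.91,0,0,0.5],[0.06,-0.91,0,0,0.5],[0.06,-0.91,0,0,0.5],[0,0,0,0,0.5],[0,0,0,0,0.5]]' | tail -5
python3 - <<'E'
from h import *
need(.4523,-.0869,.0065,4.2); plugs()
d=grab('top');W=pts(d);b=d['pixels'];H,S,V=cv2.split(cv2.cvtColor(b,cv2.COLOR_BGR2HSV))
for h0,h1 in((15,34),(100,125)):
    m=(H>h0)&(H<h1)&(S>110)&(W[...,1]<-.2)&(W[...,1]>-.42)&(W[...,0]<.53)&(W[...,2]>.03); p=W[m]; print(len(p),np.median(p,0).round(4),((p.min(0)+p.max(0))/2).round(4))
E
```

```text
position: [0.4546, -0.3061, 0.039]
ee_rot: [3.139, -0.128, 0.002]
force: [-0.6, 2.1, 3.2]
width: 0.212
gripper_force: 30.0
position: [0.4557, -0.3071, 0.1542]
ee_rot: [3.136, 0.115, 0.008]
force: [-0.3, -0.2, -0.8]
width: 0.45
gripper_force: 0.0
position: [0.4529, -0.0878, 0.151]
ee_rot: [3.139, 0.113, 0.001]
force: [-0.4, -1.4, 0.2]
width: 0.503
gripper_force: 0.0
t 47.05 pos [ 0.4529 -0.0878  0.151 ] yaw 4.11 w 0.503 gf 0.0 F [-0.4 -1.4  0.2] | turn u -0.02 THEN x -0.01 y -0.02 z 3.61
plug hue 70.0 [279. 198.] rect [452.4 -87.3] [60.4 20. ] yaw 3.9
208 [ 0.4438 -0.3736  0.0507] [ 0.4494 -0.3749  0.0452]
190 [ 0.4501 -0.3026  0.051 ] [ 0.4486 -0.3039  0.0475]
```

Both placed plugs sit at the right height. Now the green plug, bound for pair A at (.459,-.2343).

```bash
python3 -m creep '[[0,0,0.5,0.05,0.5],[0,0,0.8,0,0.5],[0,0,0.8,0,0.5],[0,0,0.8,0,0.5],[0,0,0.5,0,0.5],[0,0,0.2,0,0.5],[0,0,0,0,0.5],[0,0,0,0,0],[0,0,0,0,0],[0,0,0,0,0],[0,0,0,0,0],[0,0,0,0,0]]' 30 | tail -5
python3 -m creep '[[0,0,-0.4,0,0],[0,0,-0.7,0,0],[0,0,-0.7,0.7,0],[0,0,-0.7,0.7,0],[0,0,-0.6,0.7,0],[0,0,-0.4,0,0],[0,0,0,0,0],[0,0,0,0,0]]' | tail -5
python3 -c "
from h import *; need(.459,-.2343,.0395,-4.6)"
```

```text
position: [0.453, -0.0873, 0.0068]
ee_rot: [3.139, 0.107, 0.001]
force: [-1.0, -0.2, 7.0]
width: 0.215
gripper_force: 30.0
position: [0.4522, -0.0873, 0.1456]
ee_rot: [3.139, -0.123, -0.002]
force: [0.5, 0.6, -1.5]
width: 0.213
gripper_force: 30.0
t 49.65 pos [ 0.4522 -0.0873  0.1456] yaw -4.48 w 0.213 gf 30.0 F [ 0.5  0.6 -1.5] | turn u 0.03 THEN x 0.47 y 3.65 z 2.65
```

```bash
python3 -m creep '[[0.12,0.91,0,0.03,0],[0.12,0.91,0,0,0],[0.12,0.91,0,0,0],[0.12,0.91,0,0,0],[0,0,0,0,0],[0,0,0,0,0],[0,0,0,0,0]]' | tail -5
python3 -m creep '[[0,0,0.5,0,0],[0,0,0.7,0,0],[0,0,0.7,0,0],[0,0,0.4,0,0],[0,0,0,0,0],[0,0,0,0,0]]' | tail -5
python3 -c "
from h import *; need(.459,-.2343,.0395,-4.6)"
```

```text
position: [0.4602, -0.2326, 0.1459]
ee_rot: [-3.138, 0.123, 0.001]
force: [0.2, -0.3, -1.6]
width: 0.213
gripper_force: 30.0
position: [0.4609, -0.2339, 0.0551]
ee_rot: [3.139, -0.126, 0.002]
force: [0.4, 0.8, -1.8]
width: 0.219
gripper_force: 30.0
t 51.27 pos [ 0.4609 -0.2339  0.0551] yaw -4.59 w 0.219 gf 30.0 F [ 0.4  0.8 -1.8] | turn u 0.00 THEN x -0.05 y 0.01 z 0.39
```

```bash
python3 -m creep '[[-0.04,0.01,0.2,0,0],[0,0,0.15,0,0],[0,0,0.06,0,0],[0,0,0,0,0],[0,0,0,0,0]]' | tail -5
python3 -m creep '[[0,0,0,0,0.3],[0,0,0,0,0.45],[0,0,0,0,0.45],[0,0,-0.4,0,0.45],[0,0,-0.8,0,0.45],[0,0,-0.8,0,0.45],[0,0,-0.8,0,0.45],[0,0,-0.8,0,0]]' | tail -5
python3 -c "
from h import *; need(.565,-.325,.19,-4.6)"
```

```text
position: [0.4585, -0.234, 0.0385]
ee_rot: [-3.139, 0.126, 0.0]
force: [-4.6, 1.8, 10.7]
width: 0.217
gripper_force: 30.0
position: [0.4585, -0.2342, 0.1842]
ee_rot: [3.139, -0.126, 0.001]
force: [-0.8, -0.1, 0.1]
width: 0.38
gripper_force: 0.0
t 52.9 pos [ 0.4585 -0.2342  0.1842] yaw -4.61 w 0.38 gf 0.0 F [-0.8 -0.1  0.1] | turn u -0.00 THEN x 2.83 y 2.05 z -0.15
```

```bash
python3 -m creep '[[0.71,0.51,-0.04,0,0],[0.71,0.51,-0.04,0,0],[0.71,0.51,-0.04,0,0],[0.71,0.51,-0.04,0,0],[0,0,0,0,0],[0,0,0,0,0]]' | tail -5
python3 - <<'E'
from h import *
d=grab('wrist');W=wpts(d); H,S,V=cv2.split(cv2.cvtColor(d['pixels'],cv2.COLOR_BGR2HSV)); x,y,z=W[...,0],W[...,1],W[...,2]
m=(H>35)&(H<85)&(S>100)&(z>.05)&(z<.1)&(x>.55)&(x<.66)&(y<-.25); p=W[m]; zt=np.percentile(p[:,2],90); q=p[p[:,2]>zt-.003]
print('button z',zt,len(q),((q.min(0)+q.max(0))/2).round(4),np.ptp(q,0).round(4)); need(*((q.min(0)+q.max(0))/2)[:2],zt,-4.6)
a=grab('scene')['pixels'];b=grab('top')['pixels']
A=cv2.resize(a[190:330,140:420],(800,400),interpolation=cv2.INTER_CUBIC);cv2.imwrite('pics/s3.png',A)
for n in('top','scene'):
    e=load(n);W=pts(e);h,s,v=cv2.split(cv2.cvtColor(e['pixels'],cv2.COLOR_BGR2HSV))
    for h0,h1 in((15,34),(100,125),(35,85)):
        m=(h>h0)&(h<h1)&(s>100)&(W[...,1]<-.2)&(W[...,1]>-.42)&(W[...,0]<.53)&(W[...,2]>.035)&(W[...,2]<.07); p=W[m]
        if len(p): print(n,h0,len(p),np.median(p,0).round(4),((p.min(0)+p.max(0))/2).round(4))
E
```

```text
position: [0.5647, -0.324, 0.1887]
ee_rot: [-3.139, 0.126, 0.001]
force: [-0.1, -0.2, 1.0]
width: 0.007
gripper_force: 0.0
button z 0.06274802205235787 812 [ 0.5917 -0.3204  0.062 ] [0.0279 0.0294 0.0045]
t 53.7 pos [ 0.5646 -0.3239  0.1887] yaw -4.59 w 0.003 gf 0.0 F [-0.   0.4  0.1] | turn u 0.00 THEN x 0.67 y -0.14 z 3.15
top 15 10 [ 0.4711 -0.3664  0.0446] [ 0.4725 -0.297   0.0454]
top 100 189 [ 0.4499 -0.3019  0.0505] [ 0.4483 -0.3037  0.0477]
top 35 181 [ 0.452  -0.2309  0.0513] [ 0.4576 -0.2316  0.0479]
scene 15 114 [ 0.4588 -0.379   0.0523] [ 0.4575 -0.3089  0.0472]
scene 100 165 [-0.5857 -0.3525  0.0554] [-0.0586 -0.3577  0.0548]
scene 35 69 [ 0.4659 -0.2336  0.0526] [ 0.4647 -0.236   0.0478]
```

View pics/s3.png

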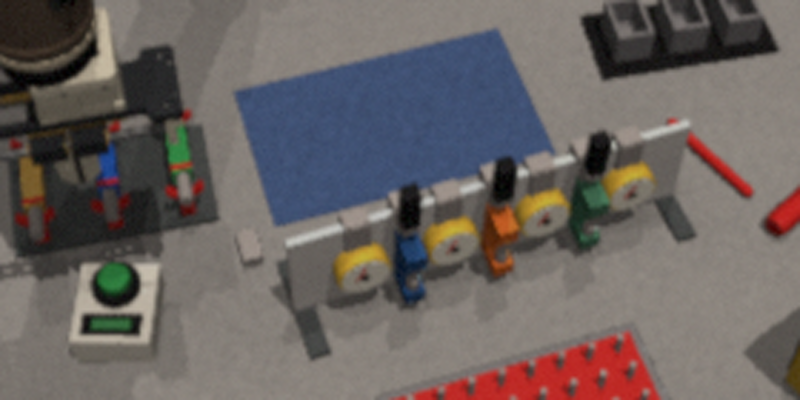

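All three plugs lie in the V pairs at left, in (30,195), (108,180) and (182,165). The three gauges hang in their gaps, and the button is at (116,280). Press it.

```bash
python3 -m creep '[[0.33,-0.07,0.3,0,0],[0.34,-0.07,0.7,0,0],[0,0,0.7,0,0],[0,0,0.7,0,0],[0,0,0.4,0,0],[0,0,0.2,0,0],[0,0,0,0,0]]' | tail -5
python3 -m creep '[[0,0,0.12,0,0],[0,0,0.12,0,0],[0,0,0.06,0,0],[0,0,0,0,0],[0,0,0,0,0]]'
python3 -c "
from h import *; need(.5917,-.3204,.0555,-4.6)"
```

```text
position: [0.5926, -0.3212, 0.0683]
ee_rot: [-3.139, 0.126, 0.0]
force: [0.8, -0.8, 0.7]
width: 0.003
gripper_force: 0.0
clock: 55.3
position: [0.5931, -0.3216, 0.0569]
ee_rot: [3.138, -0.126, 0.002]
force: [1.5, -1.8, 3.7]
width: 0.003
gripper_force: 2.2
t 55.3 pos [ 0.5931 -0.3216  0.0569] yaw -4.61 w 0.003 gf 2.2 F [ 1.5 -1.8  3.7] | turn u -0.00 THEN x -0.04 y -0.03 z 0.04
```

```bash
python3 -m creep '[[0,0,0.06,0,0],[0,0,0.05,0,0],[0,0,0,0,0],[0,0,0,0,0]]'
```

```text
clock: 55.8
position: [0.5934, -0.3217, 0.0558]
ee_rot: [3.138, -0.127, 0.004]
force: [-7.3, 3.8, 34.0]
width: 0.006
gripper_force: 16.4
```

Hit the hard stop at 34 N, so the button is fully down. Retreat and make a final check.

```bash
python3 -m creep '[[0,0,-0.3,0,0],[0,0,-0.8,0,0],[0,0,-0.8,0,0],[0,0,-0.8,0,0],[0,0,-0.8,0,0],[0,0.9,-0.6,0,0],[0,0.9,0,0,0],[0,0.9,0,0,0],[0,0.9,0,0,0],[0,0.9,0,0,0],[0,0,0,0,0],[0,0,0,0,0]]' | tail -5
python3 - <<'E'
from h import *
grab('top');grab('scene')
for n in('top','scene'):
    e=load(n);W=pts(e);h,s,v=cv2.split(cv2.cvtColor(e['pixels'],cv2.COLOR_BGR2HSV));x,y,z=W[...,0],W[...,1],W[...,2]
    for h0,h1 in((15,34),(100,125),(35,85)):
        m=(h>h0)&(h<h1)&(s>100)&(y<-.2)&(y>-.42)&(x<.53)&(x>.38)&(z>.03)&(z<.07); p=W[m]
        if len(p): q=p[:,:2]-p[:,:2].mean(0); V=np.linalg.eigh(q.T@q)[1][:,1]; print(n,h0,len(p),np.median(p,0).round(4),'yaw',np.degrees(np.arctan2(V[1],V[0])).round(1)%180)
    m=(z>.17)&(z<.19)&(x>.6)&(x<.7)&(abs(y)<.2)
    c,l,st,ce=cv2.connectedComponentsWithStats(m.astype(np.uint8))
    for i in range(1,c):
        if st[i,4]>8: p=W[l==i]; print(n,'post top',np.median(p,0).round(4),'zmax',np.percentile(p[:,2],95).round(4))
E
```

```text
position: [0.5778, -0.4995, 0.215]
ee_rot: [-3.137, 0.126, 0.002]
force: [0.6, 0.5, -0.2]
width: 0.002
gripper_force: 0.0
top 15 216 [ 0.4492 -0.3738  0.0504] yaw 73.0
top 100 193 [ 0.4499 -0.3013  0.0514] yaw 176.1
top 35 181 [ 0.4518 -0.2311  0.0514] yaw 175.4
top post top [ 0.6576 -0.0551  0.1777] zmax 0.1816
top post top [0.6525 0.1249 0.1769] zmax 0.181
top post top [0.654  0.0349 0.178 ] zmax 0.1821
scene 15 131 [ 0.4565 -0.3772  0.0518] yaw 77.3
scene 100 110 [ 0.4539 -0.3061  0.0525] yaw 175.1
scene 35 100 [ 0.4583 -0.2351  0.0527] yaw 173.7
scene post top [0.6584 0.1207 0.1785] zmax 0.182
scene post top [0.6604 0.0298 0.1792] zmax 0.183
scene post top [ 0.6631 -0.0589  0.1789] zmax 0.1839
```

All heights and positions match the targets: post tops at .182, plug handle tops at .052. Hand in.

```bash
python3 -c "
from cell import sign_off; print(sign_off())"
```

```text
the job is handed in; nothing more can be done
None
```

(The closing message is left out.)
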